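Proof pull on the pull-out spring tester

ROBOT

A 6-joint arm with a two-finger parallel gripper is mounted at the origin on the work surface. World frame = base frame: x ahead of the robot, y to its left, z up, the work surface at z = 0. Lengths are in mm, angles in rad, forces in N, time in s.
With the tool pointing down it reaches from about 350 to 775 mm from the base axis. Payload 7.3 kg.
Tool frame: the origin (TCP) lies midway between the tips of the shut fingers; the grasp point (between the pads) lies 19 mm behind it; x points along the fingers, z is the direction in which the jaws open and shut, and the axes are right-handed (so a half turn about x gives the same grasp; the last joint's range is limited). The gripper opens to 92 mm and grips with 3 to 60 N. Pads are 19 mm wide; open, the fingers measure 130 mm over their backs; the gripper's body (75 mm by 190 mm) begins 47 mm behind the grasp point.
Start: joints at [-1.3, 0.342, 1.524, -0, 1.275, -0.146], TCP at [212.563, -480.064, 226.741] pointing down, gripper open.
Joint ranges: [-2.53, 2.53], [-0.77, 2.02], [0.04, 2.7], [-1, 4.14], [0.28, 2.66], [-3.11, 3.11]. Speed limits (rad/s): [2.57, 2.57, 3.14, 3.14, 3.14, 3.14].

INTERFACE

Orientations are given as [roll, pitch, yaw] about the fixed x, y, z axes, in that order (R = Rz(yaw) Ry(pitch) Rx(roll)).
In Python, from plant import monitor, optics, close_job gives the robot as it stands.
- The arm moves only by the tool send_rows, never from a script. Its argument "commands" is a list that holds one entry, the list of rows, each a list of 5 numbers: the shift along the tool's x, y, z in m, then the turn about the tool's x in degrees, then the finger opening in m, from 0 to 0.0918. A call has 1 to 10 rows; each row shifts and turns the pose as measured when the row begins, along the tool's axes as they then stand; what a row does not reach is not made up. A row lasts 1/12 s, in which the tool goes at most 41.7 mm and 7.16 degrees, less where a joint would pass 70% of its speed; a pose out of reach is approached as far as the arm can. A call with a gripper value outside its range is refused whole. The fingers move at their own pace and stop on an object; the grip force is fixed at half the most. Time passes only in rows, so rows that do not move let the fingers close. It gives the time, the measured TCP pose, the force and the opening at its end, in the units of the state.
- monitor.get_obs(): the state, without advancing time (a new reading comes with each control period).
- optics.capture(name): name is "scene" or "top" or "wrist"; returns a dict with "color" (420x560x3 uint8, blue, green, red), "camera_matrix" (3x3 intrinsics, pixels), "camera_from_world" (4x4, takes a point from world to camera coordinates); the wrist camera has in their place "T_tool_cam" (4x4, takes a point from camera to tool coordinates, whose origin is the TCP and whose axes are the tool frame's). Camera axes: x right, y down, z forward; pixel columns grow to the right and rows downward; lengths in mm; the calibration is good to about 2 mm. The wrist camera is an equidistant fisheye: a pixel r from the principal point sees the ray r / f radians off the axis. A picture is of the moment at which its call begins: read the wrist's pose just before it. There is no depth.
- close_job(): hands the job in, once; it reports no verdict.
The state is a dict: "time": time; "joint_positions": joint angles; "dq": joint speeds; "tau": joint torques, N m; "tool_pos": TCP position; "tcp_rot": TCP orientation; "contact_force": force on the tool from outside, world axes, zero at the start; "moment": the same for the moment, N m; "grip_width": finger opening in mm.
Only numpy, scipy, OpenCV 4.12 (cv2) and the standard library are available. Lean on these libraries where they do the work, as an engineer would, in place of code of your own. Each camera call takes 0.05 s, during which the arm holds its last target.

TASK

Give the glued bracket on the pull-out tester its proof pull: first move the one thing that stands in the blue tray's way (jar, can or cup) to a free spot on the bench, standing upright, then pull the tray out to its stop without shoving anything with it. Slide the yellow telltale back home against the black pointer, then draw the gauge's orange grip out until the pointer has pushed the telltale's needle into the gap between the red clip's prongs, no further, and hold it there for two seconds. Ease the grip all the way home without letting it snap back and let go, leaving the tray out and the needle in the clip's gap; keep off the red clip and leave everything else where it stands.

Things in the scene. Friction and masses are not known exactly. Their poses are not given: they have to be found in the camera images.
- bench_unit: Low grey bench unit, fixed: 240 deep (x), 430 wide (y), 98 high; origin at the centre of its underside on the bench. Its open front faces its own -x (towards the robot) at x = -120 mm; its yaw differs each time and is that of the tray and gauge too, whose x and y below are the unit's.
- tray: Tray with a blue front panel (400 wide, 12 thick, top 58 mm above the bench) that slides along the unit's -x, friction 3 to 4 N; axes as the unit's. Origin: back of the panel, mid-width, 10 mm above the bench. In the unit's frame its x is -120 mm shut, -260 mm at its stop; it may start 20 mm out. Floor 15 mm above the bench, 200 deep. It carries the tester, which lies along y.
- tray_handle (a point): Middle of the tray's steel bar handle: bar 10 mm thick, 110 long along y, centre 54 mm above the bench, 45 mm in front of the blue panel (free gap of 40 mm behind the bar); graspable from above with the fingers closing along x.
- pull_grip (a point): Grip point on the sprung slide's upright orange block: 16 mm (y, the pulling direction) by 24 mm (x), top 18 mm above this point (78 mm above the bench), foot 32 mm below; a 10 mm rod joins its -y side, rod top 21 mm below this point. From above it is free all round once the tray is out: 32 mm to the housing at home. Pull to +y.
- gauge_housing (a point): Centre of the top of the aluminium gauge housing, fixed on the tray: 165 mm long (y), 44 wide (x), top 52 mm above the bench, 65 mm behind the tray's origin. White scale on top; the steel bracket at its -y end, the rod and orange grip at its +y end.
- pull_slide (a joint): Travel of the sprung slide (grip, rod and black pointer move as one), m: 0 at home, grows as the grip is pulled to the unit's +y, stop at 0.105. The spring always pulls it home: about 1 N at 0, 100 N/m more (10 N at 0.09), plus a drag of 8 N per m/s; let go when out it snaps home.
- pointer (a point): Black pointer on top of the housing (10 mm in x, 4 mm in y, top 60 mm above the bench; this point is its middle), moved by the slide. It pushes the telltale to +y but does not draw it back.
- telltale_block (a point): Centre of the yellow telltale block on the housing: 22 mm (x), 14 (y), 25 high, top 78 mm above the bench. Slides along y with 1.5 N of friction and stays where left, on the +y side of the pointer; when they touch its centre is 9 mm to +y of the pointer's. Push it home to -y with shut fingertips on its +y face, tips 65 mm or more above the bench.
- telltale (a joint): Travel of the telltale along y, m: 0 at home, grows to the unit's +y, up to 0.11. It starts 0.035 to 0.09 out. When the slide pushes it, it reads the same as pull_slide.
- needle (a point): Outer part of the telltale's needle, a 3 mm thick yellow bar that points from the block to -x, over the red clip; same y as the block's centre, 56 mm above the bench.
- red_clip: Red clip on the housing's front edge, not to be moved: two red prongs (5 mm thick in y, 14 long in x, tops 53 mm above the bench), a gap of 12 mm between them, white bottom. Origin: centre of the gap. The needle passes 2 mm above the prongs; it is in the gap when its y is within 6 mm of this origin's. It sits 45 to 85 mm to +y of the needle's home, differently each time.
- jar: Glass jar with a steel screw lid, loose; origin at the centre of its underside.
- jar_mid (a point): Middle of the glass jar: 64 mm across, 90 high, upright, this point half-way up (45 mm).
- can: Metal can with a green band, loose; origin at the centre of its underside.
- can_mid (a point): Middle of the can: 56 mm across, 100 high, upright, this point half-way up (50 mm).
- cup: White hard-silicone sealing cup, closed, standing on its flange, loose; origin at the centre of its underside.
- cup_mid (a point): Middle of the sealing cup: flange 60 mm across and 8 high, body tapering from 50 to 46 mm, 50 high; this point half-way up (25 mm). Of jar, can and cup one stands in the tray's way, one to the left and one to the right of it.
- glue: Glue bottle, white with red cap, 36 across, 110 high, standing on the bench close to the left side of the tray when it is out; origin at the centre of its underside. Leave alone.
- wrench: Steel wrench, 190 long, on top of the unit; origin under its middle. Leave alone.
- hex_driver: Chrome hex driver, 160 long, lying on the bench, right in front of the tray; origin under its middle. Leave alone. Farther out, more than 440 mm left and right of the robot's centre line, stand a fixed blue screw organiser (left) and a blue vice (right).
- tin: Open steel tin 70 x 100 x 35 on top of the unit; origin at the centre of its underside. Leave alone.
Mind the look-alikes: they are no part of the job. What is shaped like the cup but green is not meant. Leave any purple look-alike of the can alone.

How it is judged:
By the outcome, as a careful person would: the job done as asked, in the order asked, and still so for the second after the job is handed in, with the robot touching nothing.
It also fails if it takes over 72 s, if anything falls off the work surface, if the arm or the gripper's body presses on something with over 40 N, if the wrist force passes 120 N, or if a joint passes its speed limit or range.

## Working session

There is one attempt and no reset: what is moved stays moved. The work goes in short steps, Python scripts to look and compute and a tool call to move; the robot and the scene stay as the last step left them, time stands still between calls to the robot, and variables do not carry over. Pictures are saved under pics/ and viewed, and the job is handed in when it is done.

Besides the shell and the picture viewer there is one more tool, called after ">>>" as name(argument=value, ...) on one line, values as JSON. send_rows: Moves the arm, as the interface text tells. Its arguments: {"type":"object","properties":{"commands":{"type":"array","items":{"type":"array","items":{"type":"array","items":{"type":"number"}}}}},"required":["commands"]}

```bash
ls; mkdir -p pics
python3 - <<'E'
from plant import monitor, optics
import cv2,json
print(monitor.get_obs())
for n in ("scene","top"):
    c=optics.capture(n); cv2.imwrite(f"pics/{n}0.png",c["color"]); print(n,c["camera_matrix"],c["camera_from_world"])
E
```

```text
pics
{'time': 0.0, 'joint_positions': array([-1.30001016e+00,  3.42729530e-01,  1.52502230e+00,  5.57733076e-06,
        1.27541059e+00, -1.45986648e-01]), 'dq': array([ 0.00156113, -0.0019494 , -0.00013506, -0.00074836, -0.00116871,
       -0.00085079]), 'tau': array([ 9.98138858e-04, -4.31250143e+01, -2.44216973e+01,  7.18521327e-02,
        5.60707622e-02, -1.23566715e-04]), 'tool_pos': array([ 212.44263113, -479.64476309,  226.03959563]), 'tcp_rot': array([2.99220855, 1.56922655, 1.83818341]), 'contact_force': array([ 0.26685084, -0.40834131, -0.14644343]), 'moment': array([ 0.03322383, -0.01147887,  0.01370014]), 'grip_width': 91.6991806267354}
scene [[518.7318718    0.         279.49641486]
 [  0.         518.7318718  206.0608458 ]
 [  0.           0.           1.        ]] [[ 1.57030611e-01  9.87561844e-01 -7.93666180e-03 -8.51008914e+01]
 [ 7.85121547e-01 -1.29707943e-01 -6.05607138e-01 -4.14811240e+02]
 [-5.99103950e-01  8.88676150e-02 -7.95724201e-01  1.63012928e+03]
 [ 0.00000000e+00  0.00000000e+00  0.00000000e+00  1.00000000e+00]]
top [[526.580563     0.         282.76847031]
 [  0.         526.580563   205.58517117]
 [  0.           0.           1.        ]] [[ 2.91809884e-02 -9.99429324e-01  1.70145667e-02 -3.93403190e+01]
 [-9.80911278e-01 -3.19059100e-02 -1.91820431e-01  6.08238847e+02]
 [ 1.92253829e-01 -1.10922706e-02 -9.81282542e-01  1.13957198e+03]
 [ 0.00000000e+00  0.00000000e+00  0.00000000e+00  1.00000000e+00]]
```

View pics/top0.png

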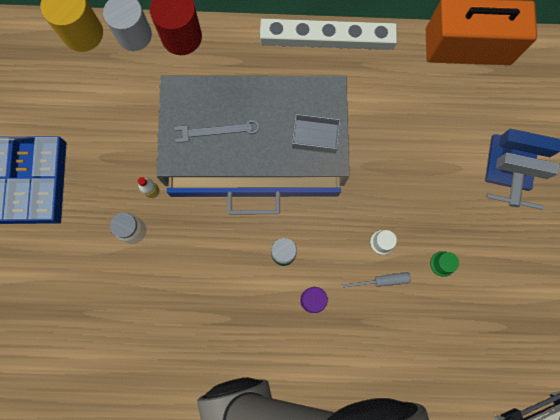

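View pics/scene0.png

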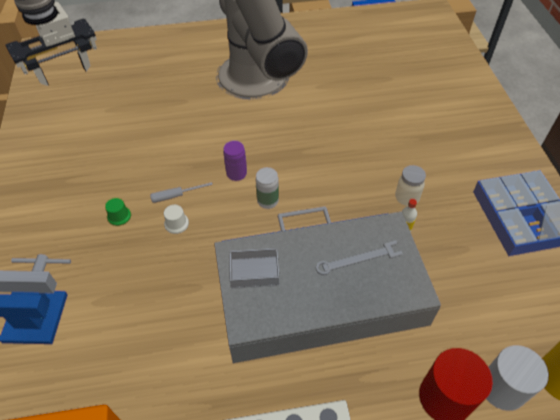

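The can (grey lid with green band) at top (284,251) is in the way of the tray. The look-alike is the purple can at (314,300). The jar is at (128,228), the white cup at (384,242) and the green cup at (444,264). Next I'll take close crops.

```bash
cat > h.py <<'E'
import numpy as np, cv2
from plant import monitor, optics
from scipy.spatial.transform import Rotation as R
def ray(c,px):
    K=c["camera_matrix"];M=c["camera_from_world"]
    d=np.linalg.solve(K,[px[0],px[1],1.]); Rt=M[:3,:3].T
    return -Rt@M[:3,3], Rt@d
def at_z(c,px,z):
    o,d=ray(c,px); return o+d*(z-o[2])/d[2]
def proj(c,p):
    p=c["camera_from_world"]@np.append(p,1); q=c["camera_matrix"]@p[:3]; return q[:2]/q[2]
def crop(img,x0,y0,x1,y1,s,name):
    cv2.imwrite("pics/"+name,cv2.resize(img[y0:y1,x0:x1],None,fx=s,fy=s,interpolation=cv2.INTER_CUBIC))
E
python3 - <<'E'
from h import *
c=optics.capture("top")["color"]
crop(c,100,150,360,330,3,"top1c.png")
crop(c,150,65,360,220,3.8,"top1u.png")
c=optics.capture("scene")["color"]
crop(c,200,140,440,270,3.3,"sc1c.png")
E
```

```text
(no output)
```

View pics/top1c.png

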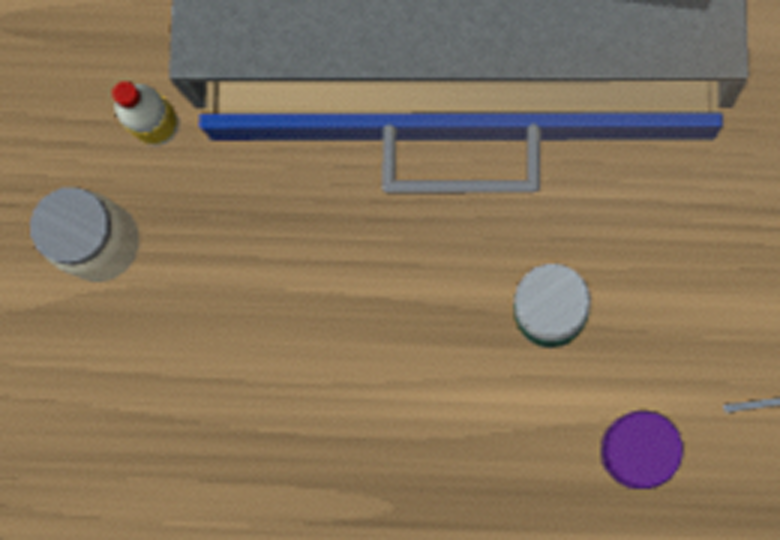

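View pics/top1u.png

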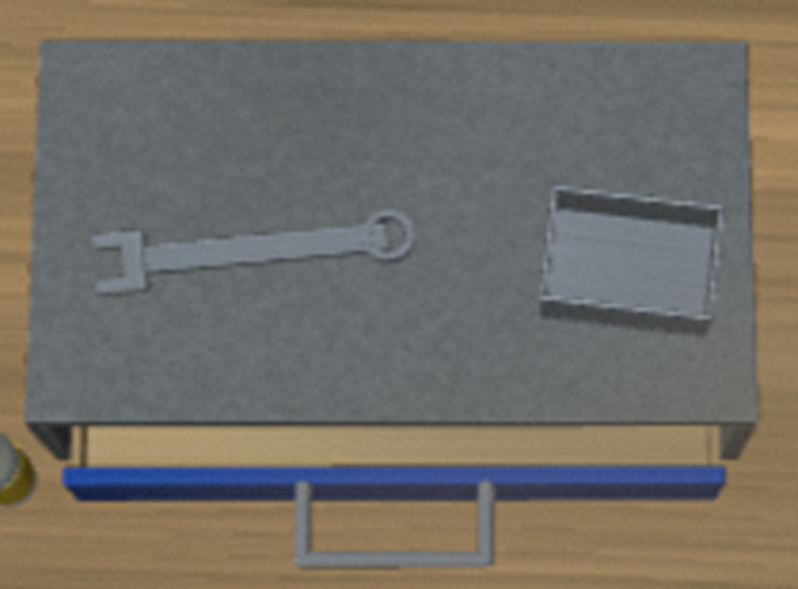

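View pics/sc1c.png

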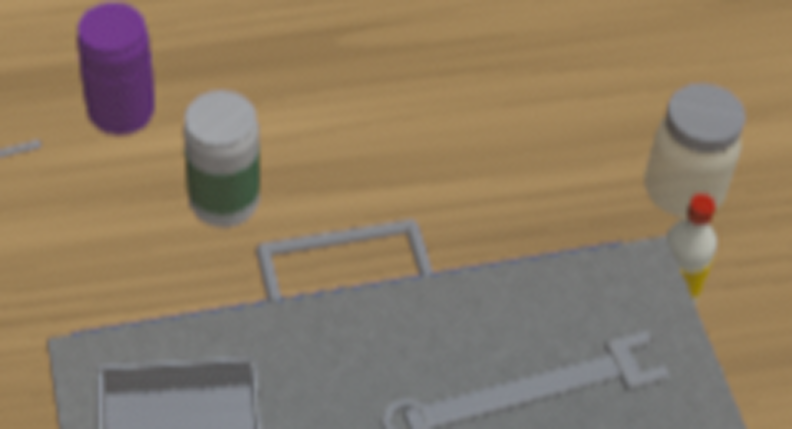

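Run:
```python
from h import *
c=optics.capture("top"); s=optics.capture("scene")
u=lambda x,y:(150+x/3.8,65+y/3.8); d=lambda x,y:(100+x/3,150+y/3)
n=[u(40,41),u(747,41),u(28,420),u(757,421)]
C=[at_z(c,p,98) for p in n]; print(np.round(C,1))
yaw=[np.arctan2(*( (C[i]-C[j])[1::-1]*[-1,1])) for i,j in((0,1),(2,3))]; print("yaw",yaw)
print("unit c",np.mean(C,0))
for nm,p,z in [("panBL",u(66,468),58),("panBR",u(724,468),58),("barL",u(298,560),54),("barR",u(492,560),54),
  ("can",d(552,301),100),("purple",d(642,450),100),("jar",d(70,227),90),("glue",d(126,94),110)]: print(nm,np.round(at_z(c,p,z),1))
print("hexT",at_z(c,(342,287),5)," hexE",at_z(c,(410,278),12))
print("cup top",at_z(c,(386,238),50),"green",at_z(c,(448,261),50))
# scene checks
e=lambda x,y:(200+x/3.3,140+y/3.3)
print("scene can",at_z(s,e(222,120),100),"bar",at_z(s,e(260,247),54),at_z(s,e(413,225),54),"purple",at_z(s,e(114,30),100))
```

```text
[[ 896.9  270.2   98. ]
 [ 912.8 -159.    98. ]
 [ 660.4  259.8   98. ]
 [ 674.1 -166.3   98. ]]
yaw [np.float64(-1.6078860741395469), np.float64(-1.602912326010628)]
unit c [786.05057704  51.14956104  98.        ]
panBL [641.4 244.2  58. ]
panBR [ 654.5 -152.1   58. ]
barL [590.4 102.6  54. ]
barR [594.2 -13.6  54. ]
can [502.7 -25.6 100. ]
purple [399.  -92.4 100. ]
jar [547.  327.4  90. ]
glue [643.2 289.4 110. ]
hexT [ 432.2007462  -163.91870756    5.        ]  hexE [ 457.22216574 -320.57131957   12.        ]
cup top [ 543.50510886 -257.605856     50.        ] green [ 495.54673796 -397.71633345   50.        ]
scene can [510.93716078 -23.91051963 100.        ] bar [594.92902246  -9.69304669  54.        ] [593.44211361 102.82309692  54.        ] purple [408.80155933 -91.87610189 100.        ]
```

```bash
cat >> h.py <<'E'
def pose():
    o=monitor.get_obs(); return o, R.from_euler('xyz',o["tcp_rot"]).as_matrix()
def goto(target,yaw_z=None):
    """world TCP target -> tool shift (mm); yaw_z = wanted world heading of tool z (mod pi) -> turn about tool x deg"""
    o,M=pose(); d=np.array(target)-o["tool_pos"]
    zh=np.arctan2(M[1,2],M[0,2])
    print("t",round(o["time"],2),"tcp",np.round(o["tool_pos"],1),"tool z heading deg",round(np.degrees(zh),2),"grip",round(o["grip_width"],1),"F",np.round(o["contact_force"],1))
    print("axes x,y,z",np.round(M.T,3).tolist())
    print("shift tool now mm",np.round(M.T@d,1))
    if yaw_z is not None:
        t=(yaw_z-zh+np.pi/2)%np.pi-np.pi/2
        print("turn about tool x deg",round(-np.degrees(t),2))
        M2=R.from_euler('z',t).as_matrix()@M
        print("shift after turn",np.round(M2.T@d,1))
E
python3 - <<'E'
from h import *
goto((506,-25,180),0.035)
c=optics.capture("top"); s=optics.capture("scene")
def tri(p,q):
    o1,d1=ray(c,p);o2,d2=ray(s,q)
    A=np.stack([d1,-d2],1);t=np.linalg.lstsq(A,o2-o1,rcond=None)[0]
    return o1+d1*t[0],o2+d2*t[1]
print(tri((284,250.3),(200+222/3.3,140+120/3.3)))
print(tri((314,300),(200+114/3.3,140+30/3.3)))
E
```

```text
t 0.3 tcp [ 212.5 -479.9  226.5] tool z heading deg -66.12 grip 91.8 F [ 0.3  1.6 -0.1]
axes x,y,z [[-0.0, 0.0, -1.0], [0.914, 0.405, 0.0], [0.405, -0.914, -0.0]]
shift tool now mm [  46.7  452.5 -297.2]
turn about tool x deg -68.13
shift after turn [ 46.4 444.4 309.2]
(array([503.69476647, -25.77514697,  91.8648347 ]), array([504.00370746, -23.1289031 ,  91.85578779]))
(array([399.13149344, -93.16309461,  90.19343469]), array([399.2861501 , -91.637376  ,  90.08178229]))
```

>>> send_rows(commands=[[[0,0.029,-0.019,-6.8,0.0918],[0,0.031,-0.016,-6.8,0.0918],[0,0.033,-0.012,-6.8,0.0918],[0,0.034,-0.008,-6.8,0.0918],[0,0.035,-0.004,-6.8,0.0918],[0,0.035,0,-6.8,0.0918],[0,0.035,0.005,-6.8,0.0918],[0,0.034,0.009,-6.8,0.0918],[0,0.033,0.013,-6.8,0.0918],[0,0.031,0.016,-6.8,0.0918]]])

```text
time: 1.23
tool_pos: [400.1, -175.1, 225.7]
tcp_rot: [-1.283, 1.567, -1.209]
contact_force: [1.2, 0.1, -0.0]
grip_width: 91.8
```

Run:
```python
from h import *
goto((504,-25,180),0.035)
```

```text
t 1.23 tcp [ 400.1 -175.1  225.7] tool z heading deg 4.22 grip 91.8 F [ 1.2  0.1 -0. ]
axes x,y,z [[0.002, -0.004, -1.0], [-0.074, 0.997, -0.004], [0.997, 0.074, 0.001]]
shift tool now mm [ 45.3 142.2 114.6]
turn about tool x deg 2.22
shift after turn [ 45.2 146.6 109. ]
```

>>> send_rows(commands=[[[0,0.03,0.022,2.2,0.0918],[0.005,0.03,0.022,0,0.0918],[0.01,0.03,0.022,0,0.0918],[0.01,0.03,0.022,0,0.0918],[0.01,0.027,0.021,0,0.0918]]])

```text
time: 1.65
tool_pos: [506.7, -14.4, 192.6]
tcp_rot: [-0.676, 1.559, -0.633]
contact_force: [0.9, -0.3, 0.9]
grip_width: 91.8
```

```bash
cat >> h.py <<'E'
def wpix(c,px,z,o,M):
    """wrist pixel -> world at plane z"""
    K=c["camera_matrix"] ; f=K[0,0]; u=np.array([px[0]-K[0,2],px[1]-K[1,2]]); r=np.hypot(*u); th=r/f
    d=np.array([np.sin(th)*u[0]/max(r,1e-9),np.sin(th)*u[1]/max(r,1e-9),np.cos(th)])
    T=c["T_tool_cam"]; d=M@(T[:3,:3]@d); p=o["tool_pos"]+M@T[:3,3]
    return p+d*(z-p[2])/d[2]
def wproj(c,P,o,M):
    K=c["camera_matrix"]; T=c["T_tool_cam"]
    p=T[:3,:3].T@(M.T@(np.array(P)-o["tool_pos"])-T[:3,3])
    r=np.hypot(p[0],p[1]); th=np.arctan2(r,p[2]); return K[0,2]+K[0,0]*th*p[0]/r, K[1,2]+K[0,0]*th*p[1]/r
E
python3 - <<'E'
from h import *
goto((504,-25,53),0.035)
o,M=pose(); c=optics.capture("wrist"); print(c["camera_matrix"].tolist(),c["T_tool_cam"].round(3).tolist())
cv2.imwrite("pics/w1.png",c["color"])
E
```

```text
t 1.65 tcp [506.7 -14.4 192.6] tool z heading deg 2.47 grip 91.8 F [ 0.9 -0.3  0.9]
axes x,y,z [[0.009, -0.007, -1.0], [-0.043, 0.999, -0.007], [0.999, 0.043, 0.009]]
shift tool now mm [139.7  -9.5  -4.5]
turn about tool x deg 0.46
shift after turn [139.7  -9.5  -4.4]
[[325.19226210127806, 0.0, 283.5314055459653], [0.0, 325.19226210127806, 207.88711055275996], [0.0, 0.0, 1.0]] [[0.001, -0.257, 0.966, -157.837], [-0.0, -0.966, -0.257, 68.672], [1.0, -0.0, -0.001, 0.06], [0.0, 0.0, 0.0, 1.0]]
```

View pics/w1.png

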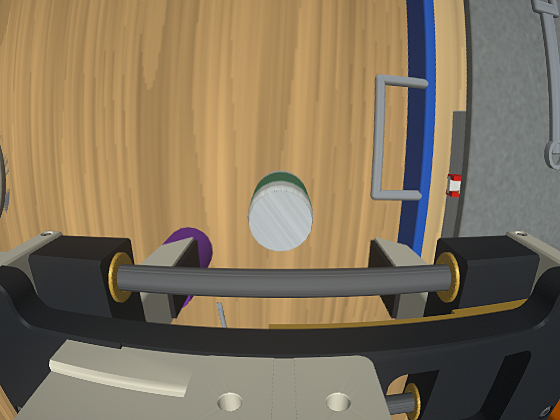

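The wrist view shows the can with its green band at (280,218), lid centre. The purple one is at the left finger (190,265). The handle bar runs x≈379, rows 78–193, and the red clip shows in the tray at (454,185).

Run:
```python
from h import *
o,M=pose(); c=optics.capture("wrist")
for n,p,z in [("can",(280.5,218),98),("barN",(380,80),54),("barF",(377,193),54),("clipTop",(454,185),50),("clipp1",(455,177.5),53),("clipp2",(455,193),53),("panel",(436,120),58),("pur",(190,262),100)]: print(n,wpix(c,p,z,o,M).round(1))
goto((504,-25,53),0.035)
```

```text
can [507.3 -16.6  98. ]
barN [593.2 105.3  54. ]
barF [598.7  -1.4  54. ]
clipTop [685.1  11.   50. ]
clipp1 [683.2  19.3  53. ]
clipp2 [686.    3.3  53. ]
panel [651.5  74.1  58. ]
pur [431.2 -59.  100. ]
t 1.75 tcp [507.  -12.4 191. ] tool z heading deg 2.72 grip 92.1 F [-0.3 -1.4  0. ]
axes x,y,z [[0.007, -0.005, -1.0], [-0.047, 0.999, -0.006], [0.999, 0.047, 0.007]]
shift tool now mm [138.1 -11.7  -4.5]
turn about tool x deg 0.71
shift after turn [138.1 -11.7  -4.3]
```

Run:
```python
from h import *
o,M=pose(); c=optics.capture("wrist"); print(o["tool_pos"],o["dq"].round(3))
crop(c["color"],230,150,330,270,5,"w2.png")
cc=optics.capture("top")["color"]; crop(cc,200,150,360,280,5,"t2.png")
for P in [(504,-25,98),(504,-18,98)]: print(wproj(c,P,o,M))
```

```text
[506.97334159 -12.41052613 191.03308929] [-0.078 -0.044  0.03  -0.04   0.031 -0.069]
(np.float64(278.5194340586111), np.float64(224.53738862468452))
(np.float64(278.8915144015375), np.float64(216.2710722781153))
```

View pics/w2.png

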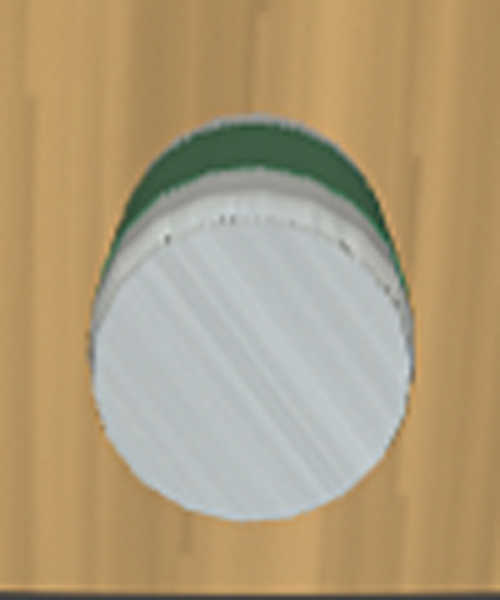

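View pics/t2.png

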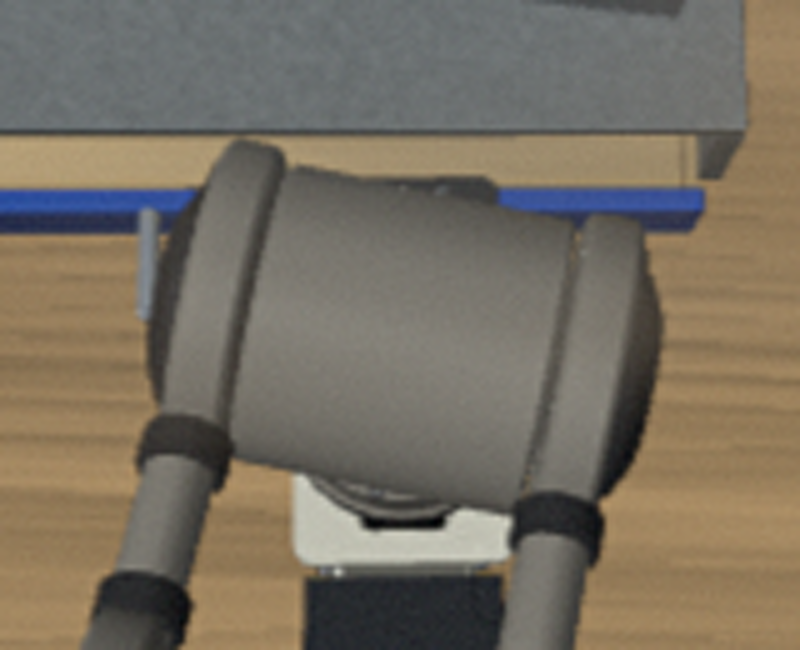

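Run:
```python
from h import *
o,M=pose(); c=optics.capture("wrist"); print(o["tool_pos"],o["dq"].round(3))
cv2.imwrite("pics/w3.png",c["color"])
crop(c["color"],340,50,480,220,4,"w3c.png")
print(wpix(c,(280.4,223.6),98,o,M)) 
goto((506,-24.5,53),0.035)
```

```text
[505.65452921 -15.73796648 192.15271627] [-0.042 -0.026  0.007 -0.002  0.004 -0.006]
[504.15763539 -27.98718222  98.        ]
t 1.9 tcp [505.5 -16.6 192.6] tool z heading deg 2.48 grip 91.7 F [ 0.  -0.3 -0.1]
axes x,y,z [[0.008, -0.007, -1.0], [-0.043, 0.999, -0.007], [0.999, 0.043, 0.007]]
shift tool now mm [139.6  -6.9  -0.9]
turn about tool x deg 0.48
shift after turn [139.6  -6.9  -0.8]
```

View pics/w3c.png

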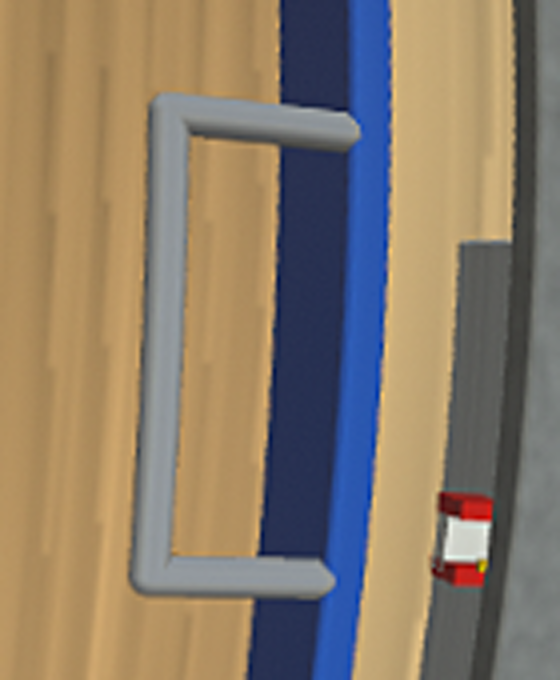

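>>> send_rows(commands=[[[0.02,-0.008,0,0.5,0.0918],[0.03,0,0,0,0.0918],[0.03,0,0,0,0.0918],[0.03,0,0,0,0.0918],[0.02,0,0,0,0.0918],[0,0,0,0,0.0918],[0,0,0,0,0.0918]]])

```text
time: 2.48
tool_pos: [508.2, -36.1, 64.8]
tcp_rot: [-0.542, 1.548, -0.521]
contact_force: [0.1, 0.5, 0.7]
grip_width: 91.8
```

Run:
```python
from h import *
goto((505,-25,51),0.035)
o,M=pose(); c=optics.capture("wrist")
cv2.imwrite("pics/w4.png",c["color"])
```

```text
t 2.48 tcp [508.2 -36.1  64.8] tool z heading deg 1.2 grip 91.8 F [0.1 0.5 0.7]
axes x,y,z [[0.02, -0.012, -1.0], [-0.021, 1.0, -0.012], [1.0, 0.021, 0.02]]
shift tool now mm [13.6 11.4 -3.2]
turn about tool x deg -0.81
shift after turn [13.6 11.4 -3.1]
```

View pics/w4.png

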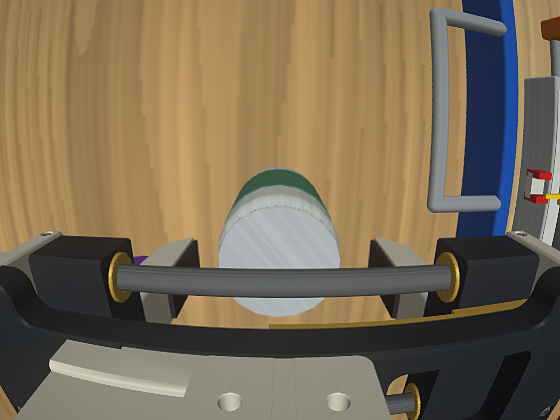

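>>> send_rows(commands=[[[0.008,0.006,-0.002,-0.8,0.0918],[0.006,0.004,-0.001,0,0.0918],[0.002,0.002,0,0,0.0918],[0,0,0,0,0.0918],[0,0,0,0,0.0918]]])

```text
time: 2.95
tool_pos: [507.8, -24.7, 52.7]
tcp_rot: [-0.463, 1.538, -0.428]
contact_force: [-0.3, 0.2, 0.0]
grip_width: 91.8
```

Run:
```python
from h import *
goto((505,-25,51),0.035)
```

```text
t 2.95 tcp [507.8 -24.7  52.7] tool z heading deg 2.0 grip 91.8 F [-0.3  0.2  0. ]
axes x,y,z [[0.03, -0.014, -0.999], [-0.034, 0.999, -0.015], [0.999, 0.035, 0.029]]
shift tool now mm [ 1.7 -0.2 -2.8]
turn about tool x deg -0.0
shift after turn [ 1.7 -0.2 -2.8]
```

>>> send_rows(commands=[[[0,0,-0.003,0,0.05],[0,0,0,0,0.05],[0,0,0,0,0.05],[0,0,0,0,0.05],[0,0,0,0,0.04],[0,0,0,0,0.04]]])

```text
time: 3.45
tool_pos: [505.4, -24.6, 53.9]
tcp_rot: [-0.448, 1.535, -0.412]
contact_force: [1.7, -0.0, 0.8]
grip_width: 56.4
```

Run:
```python
from h import *
goto((505,-25,51),0.035)
```

```text
t 3.45 tcp [505.4 -24.6  53.9] tool z heading deg 2.06 grip 56.4 F [ 1.7 -0.   0.8]
axes x,y,z [[0.032, -0.014, -0.999], [-0.035, 0.999, -0.015], [0.999, 0.036, 0.032]]
shift tool now mm [ 2.9 -0.4 -0.5]
turn about tool x deg 0.05
shift after turn [ 2.9 -0.4 -0.5]
```

>>> send_rows(commands=[[[-0.02,0,0,0,0.04],[-0.02,0.01,0,0,0.04],[-0.01,0.025,-0.009,0,0.04],[0,0.03,-0.01,0,0.04],[0,0.03,-0.01,0,0.04],[0,0.03,-0.01,0,0.04],[0,0.03,-0.01,0,0.04],[0,0.03,-0.01,0,0.04],[0,0.02,-0.008,0,0.04],[0,0.01,-0.004,0,0.04]]])

```text
time: 4.28
tool_pos: [422.3, 193.8, 98.4]
tcp_rot: [-0.484, 1.538, -0.457]
contact_force: [0.1, -1.0, -2.6]
grip_width: 55.6
```

Run:
```python
from h import *
goto((420,200,53.9),0.035)
o,M=pose(); c=optics.capture("wrist")
cv2.imwrite("pics/w5.png",c["color"])
c=optics.capture("scene")
cv2.imwrite("pics/s5.png",c["color"])
goto((420,200,53.9),0.035)
```

```text
t 4.28 tcp [422.3 193.8  98.4] tool z heading deg 1.53 grip 55.6 F [ 0.1 -1.  -2.6]
axes x,y,z [[0.029, -0.014, -0.999], [-0.026, 1.0, -0.015], [0.999, 0.027, 0.029]]
shift tool now mm [44.3  7.  -3.4]
turn about tool x deg -0.47
shift after turn [44.3  7.  -3.3]
t 4.38 tcp [422.6 193.2  98.4] tool z heading deg 1.6 grip 55.3 F [ 0.6 -0.7 -1.9]
axes x,y,z [[0.029, -0.014, -0.999], [-0.028, 1.0, -0.015], [0.999, 0.028, 0.029]]
shift tool now mm [44.3  7.5 -3.7]
turn about tool x deg -0.4
shift after turn [44.3  7.5 -3.6]
```

View pics/w5.png

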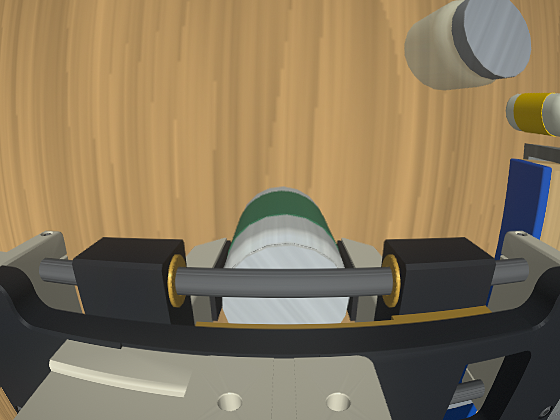

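View pics/s5.png

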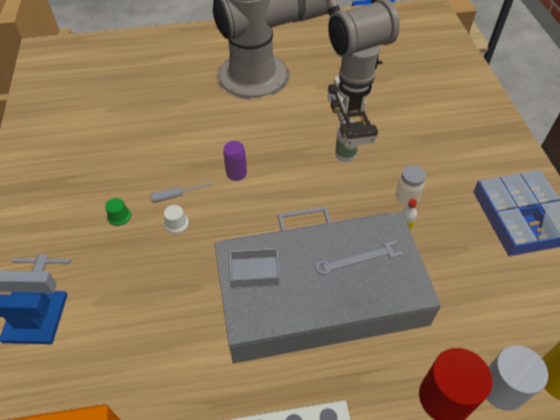

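>>> send_rows(commands=[[[0.012,0.003,-0.001,0,0.04],[0.012,0.002,-0.001,0,0.04],[0.01,0,0,0,0.04],[0.006,0,0,0,0.04],[0.002,0,0,0,0.04],[0,0,0,0,0.04]]])

```text
time: 4.88
tool_pos: [423.6, 195.1, 54.5]
tcp_rot: [-0.503, 1.537, -0.475]
contact_force: [-0.6, -0.7, -2.1]
grip_width: 55.6
```

>>> send_rows(commands=[[[0.001,0,0,0,0.04],[0.001,0,0,0,0.04]]])

```text
time: 5.05
tool_pos: [424.2, 194.5, 53.8]
tcp_rot: [-0.491, 1.537, -0.465]
contact_force: [-6.0, 1.9, 15.3]
grip_width: 55.6
```

>>> send_rows(commands=[[[0,0,0,0,0.065],[0,0,0,0,0.08],[0,0,0,0,0.0918],[0,0,0,0,0.0918],[-0.005,0,0,0,0.0918]]])

```text
time: 5.47
tool_pos: [425.9, 194.3, 61.1]
tcp_rot: [-0.409, 1.533, -0.384]
contact_force: [-0.0, -0.4, 0.4]
grip_width: 84.2
```

Run:
```python
from h import *
goto((420,200,53.9),0.035)
o,M=pose(); c=optics.capture("wrist")
cv2.imwrite("pics/w6.png",c["color"])
```

```text
t 5.47 tcp [425.9 194.3  61.1] tool z heading deg 1.44 grip 84.2 F [-0.  -0.4  0.4]
axes x,y,z [[0.035, -0.014, -0.999], [-0.025, 1.0, -0.015], [0.999, 0.025, 0.034]]
shift tool now mm [ 6.9  5.9 -6. ]
turn about tool x deg -0.57
shift after turn [ 6.9  6.  -6. ]
```

View pics/w6.png

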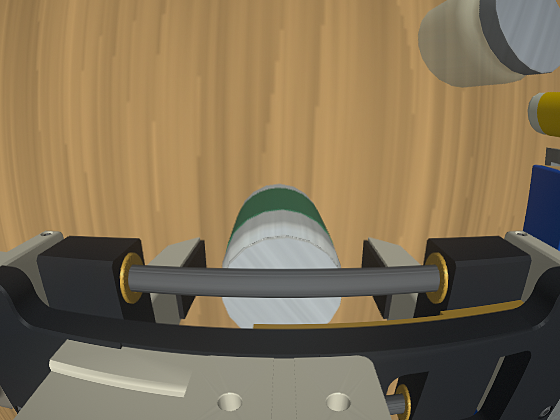

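>>> send_rows(commands=[[[-0.02,0,0,0,0.0918],[-0.03,0,0,0,0.0918],[-0.03,0,0,0,0.06],[-0.02,0,0,0,0.03],[0,-0.02,0.02,-0.5,0.03],[0,-0.03,0.03,0,0.03],[0,-0.03,0.03,0,0.03],[0,-0.03,0.03,0,0.03],[0,-0.02,0.02,0,0.03],[0,0,0,0,0.03]]])

```text
time: 6.35
tool_pos: [560.9, 67.7, 178.7]
tcp_rot: [-0.342, 1.525, -0.301]
contact_force: [-0.3, -0.2, -0.2]
grip_width: 42.9
```

Run:
```python
from h import *
goto((592,45,120),0.035)
```

```text
t 6.35 tcp [560.9  67.7 178.7] tool z heading deg 2.37 grip 42.9 F [-0.3 -0.2 -0.2]
axes x,y,z [[0.044, -0.014, -0.999], [-0.041, 0.999, -0.015], [0.998, 0.041, 0.043]]
shift tool now mm [ 60.4 -23.   27.5]
turn about tool x deg 0.37
shift after turn [ 60.4 -22.8  27.7]
```

>>> send_rows(commands=[[[0.015,-0.008,0.008,0.4,0.03],[0.02,-0.008,0.01,0,0.03],[0.015,-0.005,0.008,0,0.03],[0.005,0,0,0,0.03],[0,0,0,0,0.03],[0,0,0,0,0.03]]])

```text
time: 6.85
tool_pos: [591.2, 45.5, 125.0]
tcp_rot: [-0.311, 1.523, -0.28]
contact_force: [-0.8, 1.1, -0.6]
grip_width: 30.0
```

Run:
```python
from h import *
goto((592,45,120),0.035)
o,M=pose(); c=optics.capture("wrist")
cv2.imwrite("pics/w7.png",c["color"])
goto((592,45,120),0.035)
for P in [(592,45,54),(592,100,54),(592,-10,54)]: print(wproj(c,P,o,M))
```

```text
t 6.85 tcp [591.2  45.5 125. ] tool z heading deg 1.76 grip 30.0 F [-0.8  1.1 -0.6]
axes x,y,z [[0.045, -0.013, -0.999], [-0.03, 0.999, -0.014], [0.999, 0.031, 0.045]]
shift tool now mm [ 5.1 -0.4  0.6]
turn about tool x deg -0.25
shift after turn [ 5.1 -0.4  0.6]
t 6.9 tcp [591.1  45.7 125.3] tool z heading deg 1.78 grip 29.9 F [-0.3 -0.2  0.1]
axes x,y,z [[0.046, -0.013, -0.999], [-0.03, 0.999, -0.014], [0.998, 0.031, 0.045]]
shift tool now mm [ 5.3 -0.6  0.6]
turn about tool x deg -0.23
shift after turn [ 5.3 -0.6  0.6]
(np.float64(280.41529880809753), np.float64(217.59798784001057))
(np.float64(282.64887711035743), np.float64(142.24257869337322))
(np.float64(278.54394319009367), np.float64(283.5534933324407))
```

View pics/w7.png

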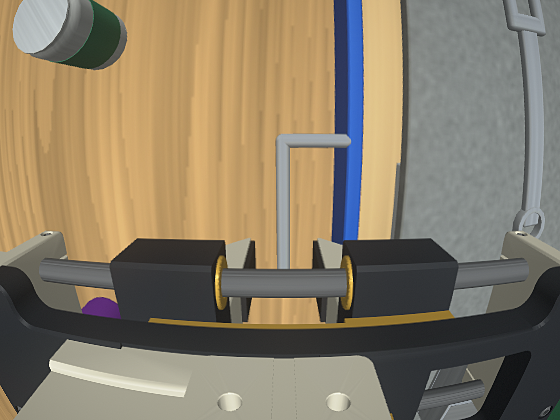

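>>> send_rows(commands=[[[0.015,0,0,0,0.03],[0.02,0,0,0,0.03],[0.02,0,0,0,0.03],[0.015,0,0,0,0.03],[0.006,0,0,0,0.03],[0,0,0,0,0.03],[0,0,0,0,0.03]]])

```text
time: 7.48
tool_pos: [596.4, 49.0, 56.2]
tcp_rot: [-0.248, 1.511, -0.213]
contact_force: [-0.2, -0.8, -0.4]
grip_width: 29.8
```

Run:
```python
from h import *
goto((594,45,42),0.035)
o,M=pose(); c=optics.capture("wrist")
cv2.imwrite("pics/w8.png",c["color"])
```

```text
t 7.48 tcp [596.4  49.   56.2] tool z heading deg 2.07 grip 29.8 F [-0.2 -0.8 -0.4]
axes x,y,z [[0.059, -0.013, -0.998], [-0.035, 0.999, -0.015], [0.998, 0.036, 0.058]]
shift tool now mm [14.1 -3.7 -3.4]
turn about tool x deg 0.06
shift after turn [14.1 -3.7 -3.4]
```

View pics/w8.png

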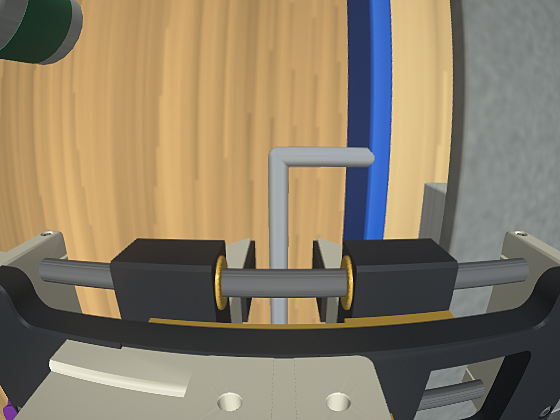

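>>> send_rows(commands=[[[0.008,-0.001,-0.002,0,0.03],[0.005,0,-0.001,0,0.03],[0.001,0,0,0,0.03],[0,0,0,0,0.02],[0,0,0,0,0.0],[0,0,0,0,0.0],[0,0,0,0,0.0]]])

```text
time: 8.12
tool_pos: [595.5, 47.7, 44.6]
tcp_rot: [-0.235, 1.506, -0.199]
contact_force: [-0.8, -0.6, -1.0]
grip_width: 8.9
```

Run:
```python
from h import *
goto((594,45,42),0.035)
```

```text
t 8.12 tcp [595.5  47.7  44.6] tool z heading deg 2.08 grip 8.9 F [-0.8 -0.6 -1. ]
axes x,y,z [[0.064, -0.013, -0.998], [-0.035, 0.999, -0.015], [0.997, 0.036, 0.063]]
shift tool now mm [ 2.5 -2.6 -1.8]
turn about tool x deg 0.08
shift after turn [ 2.5 -2.6 -1.8]
```

>>> send_rows(commands=[[[-0.0005,0,-0.007,0,0.0],[-0.001,0,-0.013,0,0.0],[-0.001,0,-0.013,0,0.0],[-0.001,0,-0.013,0,0.0],[-0.001,0,-0.013,0,0.0],[-0.001,0,-0.013,0,0.0],[-0.0005,0,-0.01,0,0.0],[-0.0005,0,-0.008,0,0.0]]])

```text
time: 8.78
tool_pos: [509.6, 44.7, 44.6]
tcp_rot: [-0.179, 1.486, -0.144]
contact_force: [4.4, 0.7, -5.7]
grip_width: 9.3
```

Run:
```python
from h import *
goto((475.5,42,44.6),0.035)
```

```text
t 8.78 tcp [509.6  44.7  44.6] tool z heading deg 2.03 grip 9.3 F [ 4.4  0.7 -5.7]
axes x,y,z [[0.084, -0.012, -0.996], [-0.034, 0.999, -0.015], [0.996, 0.035, 0.083]]
shift tool now mm [ -2.8  -1.5 -34. ]
turn about tool x deg 0.02
shift after turn [ -2.8  -1.5 -34. ]
```

>>> send_rows(commands=[[[-0.001,0,-0.01,0,0.0],[-0.001,0,-0.01,0,0.0],[-0.001,0,-0.008,0,0.0],[-0.0005,0,-0.004,0,0.0],[-0.0005,0,-0.003,0,0.0]]])

```text
time: 9.2
tool_pos: [471.9, 43.3, 44.7]
tcp_rot: [-0.175, 1.484, -0.141]
contact_force: [4.6, -0.1, -10.3]
grip_width: 9.2
```

>>> send_rows(commands=[[[-0.001,0,-0.003,0,0.0],[-0.001,0,-0.003,0,0.0]]])

```text
time: 9.37
tool_pos: [471.1, 43.2, 45.1]
tcp_rot: [-0.153, 1.473, -0.12]
contact_force: [22.9, 3.8, -39.0]
grip_width: 8.8
```

>>> send_rows(commands=[[[0.001,0,0.001,0,0.03],[0,0,0,0,0.03],[0,0,0,0,0.03]]])

```text
time: 9.62
tool_pos: [472.7, 43.2, 44.2]
tcp_rot: [-0.151, 1.473, -0.118]
contact_force: [-0.0, -0.5, 0.5]
grip_width: 24.4
```

Run:
```python
from h import *
goto((471,43,120),0.035)
o,M=pose(); c=optics.capture("wrist")
cv2.imwrite("pics/w9.png",c["color"])
c=optics.capture("top")
cv2.imwrite("pics/t9.png",c["color"])
goto((471,43,120),0.035)
```

```text
t 9.62 tcp [472.7  43.2  44.2] tool z heading deg 1.93 grip 24.4 F [-0.  -0.5  0.5]
axes x,y,z [[0.097, -0.012, -0.995], [-0.032, 0.999, -0.015], [0.995, 0.034, 0.097]]
shift tool now mm [-75.6  -1.3   5.6]
turn about tool x deg -0.07
shift after turn [-75.6  -1.3   5.6]
t 9.72 tcp [472.8  43.2  44.4] tool z heading deg 1.93 grip 28.9 F [0.2 0.1 0.6]
axes x,y,z [[0.098, -0.012, -0.995], [-0.032, 0.999, -0.015], [0.995, 0.034, 0.097]]
shift tool now mm [-75.5  -1.3   5.6]
turn about tool x deg -0.07
shift after turn [-75.5  -1.3   5.6]
```

View pics/w9.png

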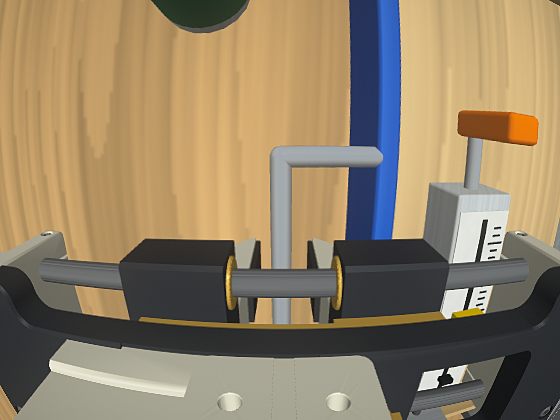

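View pics/t9.png

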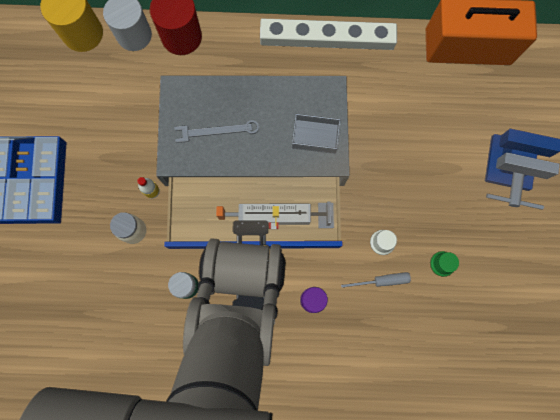

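>>> send_rows(commands=[[[-0.015,0,0.002,0,0.03],[-0.025,0,0.003,0,0.03],[-0.025,0,0.003,0,0.03],[-0.025,0,0.003,0,0.03],[-0.025,0,0.003,0,0.03],[-0.015,0.01,0.002,0,0.0],[0,0.01,0.01,0,0.0],[0,0,0,0,0.0]]])

```text
time: 10.38
tool_pos: [483.0, 65.9, 184.6]
tcp_rot: [-0.152, 1.474, -0.12]
contact_force: [-0.8, -0.6, 0.1]
grip_width: 14.5
```

Run:
```python
from h import *
goto((560,200,160),0.035+np.pi/2)
o,M=pose(); print(o["joint_positions"].round(2))
c=optics.capture("wrist")
cv2.imwrite("pics/w10.png",c["color"])
c=optics.capture("top"); crop(c["color"],155,165,355,260,4,"t10.png")
```

```text
t 10.38 tcp [483.   65.9 184.6] tool z heading deg 1.85 grip 14.5 F [-0.8 -0.6  0.1]
axes x,y,z [[0.096, -0.012, -0.995], [-0.031, 0.999, -0.015], [0.995, 0.032, 0.095]]
shift tool now mm [ 30.3 132.   78.5]
turn about tool x deg 89.84
shift after turn [  10.8   81.8 -133.1]
[-0.02  0.26  1.77 -0.01  1.01 -0.04]
```

View pics/w10.png

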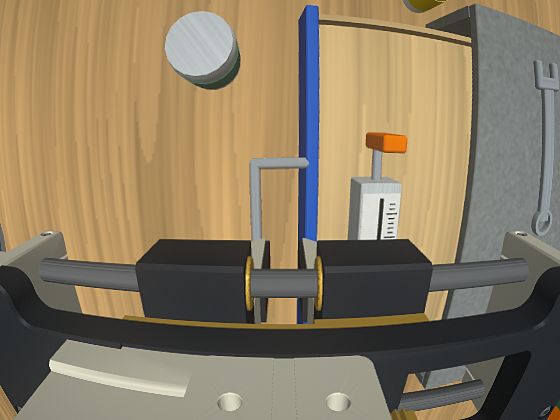

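View pics/t10.png

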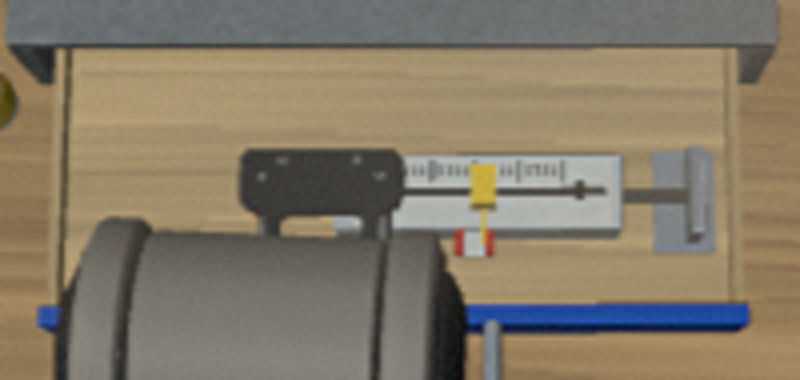

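Run:
```python
from h import *
c=optics.capture("top"); t=lambda x,y:(155+x/4,165+y/4)
yw=0.035; ux=np.array([np.cos(yw),np.sin(yw)]); uy=np.array([-np.sin(yw),np.cos(yw)])
def rep(n,p): print(n,p.round(1),"unit along y",(uy@p[:2]).round(1),"along x",(ux@p[:2]).round(1))
for n,p,z in [("block",t(483,180),78),("blockL",t(470,166),78),("blockR",t(496,166),78),("pointer",t(580,188),60),("clip",t(474,241),53),("clipL",t(461,241),53),("clipR",t(489,241),53),("needle",t(485,228),56),("housR",t(621,155),52),("panL",t(38,308),58),("panR",t(748,306),58)]: rep(n,at_z(c,p,z))
goto((560,200,160),0.035+np.pi/2)
c=optics.capture("wrist");o,M=pose()
for n,p,z in [("gripN",(380,134),78),("gripF",(404,152),78),("gripc",(386,143),78),("handleEnd",(256,160),54),("hous",(352,179),52),("housr",(402,183),52)]: rep(n,wpix(c,p,z,o,M))
```

```text
block [594.9  -5.   78. ] unit along y -25.8 along x 594.4
blockL [602.7   2.6  78. ] unit along y -18.5 along x 602.4
blockR [603.1 -12.   78. ] unit along y -33.1 along x 602.3
pointer [595.4 -60.1  60. ] unit along y -80.9 along x 593.0
clip [564.2  -0.9  53. ] unit along y -20.7 along x 563.8
clipL [564.    6.5  53. ] unit along y -13.3 along x 563.9
clipR [564.5  -9.4  53. ] unit along y -29.2 along x 563.8
needle [571.4  -6.9  56. ] unit along y -26.9 along x 570.8
housR [616.9 -83.5  52. ] unit along y -105.1 along x 613.6
panL [517.7 241.8  58. ] unit along y 223.5 along x 525.9
panR [ 531.3 -156.4   58. ] unit along y -174.9 along x 525.5
t 10.53 tcp [480.8  64.8 182.6] tool z heading deg 1.85 grip 3.1 F [-0.2  0.1  0. ]
axes x,y,z [[0.09, -0.012, -0.996], [-0.031, 0.999, -0.015], [0.995, 0.032, 0.09]]
shift tool now mm [ 28.  133.   81.1]
turn about tool x deg 89.84
shift after turn [   9.3   84.  -133.9]
gripN [569.6 127.6  78. ] unit along y 107.6 along x 573.8
gripF [593.8 113.6  78. ] unit along y 92.8 along x 597.4
gripc [575.8 120.3  78. ] unit along y 100.1 along x 579.6
handleEnd [466.6  99.1  54. ] unit along y 82.7 along x 469.8
hous [555.5  83.4  52. ] unit along y 63.9 along x 558.1
housr [607.8  81.   52. ] unit along y 59.7 along x 610.2
```

>>> send_rows(commands=[[[0,0,0,-7,0.0],[0,0,0,-7,0.0],[0,0,0,-7,0.0],[0,0,0,-7,0.0],[0,0,0,-7,0.0],[0,0,0,-7,0.0],[0,0,0,-7,0.0],[0,0,0,-7,0.0],[0,0,0,-7,0.0],[0,0,0,-7,0.0]]])

```text
time: 11.42
tool_pos: [471.7, 59.9, 173.2]
tcp_rot: [-1.474, 1.502, -0.194]
contact_force: [0.0, -0.4, 0.1]
grip_width: 0.0
```

Run:
```python
from h import *
goto((592,36,140),0.035+np.pi/2)
```

```text
t 11.42 tcp [471.7  59.9 173.2] tool z heading deg 73.35 grip 0.0 F [ 0.  -0.4  0.1]
axes x,y,z [[0.067, -0.013, -0.998], [-0.956, 0.286, -0.068], [0.287, 0.958, 0.007]]
shift tool now mm [  41.5 -119.6   11.3]
turn about tool x deg -18.66
shift after turn [  41.1 -116.9  -28.3]
```

>>> send_rows(commands=[[[0,-0.01,0,-6.3,0.0],[0,-0.015,0,-6.3,0.0],[0,-0.02,-0.004,-6.0,0.0],[0,-0.02,-0.006,0,0.0],[0,-0.02,-0.006,0,0.0],[0,-0.018,-0.006,0,0.0],[0,-0.01,-0.004,0,0.0],[0,0,0,0,0.0],[0,0,0,0,0.0]]])

```text
time: 12.17
tool_pos: [580.4, 25.3, 170.8]
tcp_rot: [-1.911, 1.524, -0.286]
contact_force: [0.5, 0.7, -0.1]
grip_width: 0.3
```

Run:
```python
from h import *
goto((592,36,140),0.035+np.pi/2)
o,M=pose(); c=optics.capture("wrist")
cv2.imwrite("pics/w11.png",c["color"])
```

```text
t 12.17 tcp [580.4  25.3 170.8] tool z heading deg 93.12 grip 0.3 F [ 0.5  0.7 -0.1]
axes x,y,z [[0.044, -0.013, -0.999], [-0.998, -0.055, -0.044], [-0.054, 0.998, -0.015]]
shift tool now mm [ 31.2 -10.9  10.5]
turn about tool x deg 1.11
shift after turn [ 31.2 -10.7  10.7]
```

View pics/w11.png

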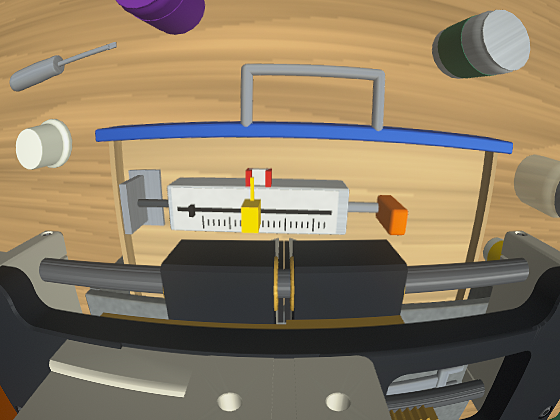

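Run:
```python
from h import *
o,M=pose(); c=optics.capture("wrist")
crop(c["color"],160,150,420,250,3,"w12.png")
yw=0.035; ux=np.array([np.cos(yw),np.sin(yw)]); uy=np.array([-np.sin(yw),np.cos(yw)])
goto((592,36,140),0.035+np.pi/2)
```

```text
t 12.27 tcp [580.   25.7 171.2] tool z heading deg 93.14 grip 0.4 F [ 0.7 -0.5  0.5]
axes x,y,z [[0.045, -0.013, -0.999], [-0.998, -0.055, -0.044], [-0.055, 0.998, -0.015]]
shift tool now mm [ 31.5 -11.2  10.2]
turn about tool x deg 1.13
shift after turn [ 31.5 -11.   10.4]
```

View pics/w12.png

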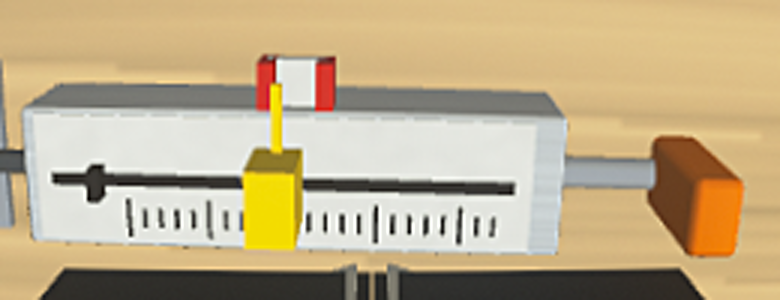

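Run:
```python
from h import *
o,M=pose(); c=optics.capture("wrist")
w=lambda x,y:(160+x/3,150+y/3)
yw=0.035; ux=np.array([np.cos(yw),np.sin(yw)]); uy=np.array([-np.sin(yw),np.cos(yw)])
for n,p,z in [("pointer",w(96,178),60),("needle",w(276,90),57.5),("needleRoot",w(277,145),57.5),("clipLo",w(258,85),53),("clipLi",w(273,85),53),("clipRi",w(316,85),53),("clipRo",w(336,85),53),("blockTopL",w(243,245),78),("blockTopR",w(298,245),78),("hL",w(24,112),52),("hR",w(565,118),52),("grip top cL",w(690,250),78),("grip top cR",w(740,245),78)]:
    p=wpix(c,p,z,o,M); print(n,p.round(1),"uy",(uy@p[:2]).round(1),"ux",(ux@p[:2]).round(1))
goto((592,36,140),0.035+np.pi/2)
```

```text
pointer [593.6 -56.7  60. ] uy -77.4 ux 591.3
needle [565.1  -3.9  57.5] uy -23.7 ux 564.6
needleRoot [581.2  -3.1  57.5] uy -23.5 ux 580.8
clipLo [564.9  -9.6  53. ] uy -29.4 ux 564.2
clipLi [564.7  -5.3  53. ] uy -25.0 ux 564.2
clipRi [564.    7.1  53. ] uy -12.6 ux 563.9
clipRo [563.7  12.8  53. ] uy -6.9 ux 563.8
blockTopL [604.4  -9.8  78. ] uy -31.0 ux 603.7
blockTopR [603.4   5.4  78. ] uy -15.7 ux 603.3
hL [576.6 -81.8  52. ] uy -101.9 ux 573.4
hR [569.6  80.   52. ] uy 60.0 ux 572.0
grip top cL [599.  115.4  78. ] uy 94.4 ux 602.7
grip top cR [596.9 130.5  78. ] uy 109.5 ux 601.1
t 12.32 tcp [580.   25.9 171.6] tool z heading deg 93.16 grip 0.6 F [-0.3 -0.1  1.5]
axes x,y,z [[0.045, -0.013, -0.999], [-0.997, -0.056, -0.045], [-0.055, 0.998, -0.016]]
shift tool now mm [ 31.9 -11.1   9.9]
turn about tool x deg 1.15
shift after turn [ 31.9 -10.9  10.2]
```

>>> send_rows(commands=[[[0.015,-0.004,0.003,1.1,0.0],[0.02,-0.004,0.003,0,0.0],[0.02,-0.002,0.002,0,0.0],[0.02,0,0,0,0.0],[0.01,0,0,0,0.0],[0.002,0,0,0,0.0],[0,0,0,0,0.0]]])

```text
time: 12.9
tool_pos: [590.9, 35.3, 85.2]
tcp_rot: [-1.869, 1.521, -0.261]
contact_force: [-0.9, -0.3, 1.1]
grip_width: 0.6
```

Run:
```python
from h import *
goto((590.2,32.7,69),0.035+np.pi/2)
```

```text
t 12.9 tcp [590.9  35.3  85.2] tool z heading deg 92.12 grip 0.6 F [-0.9 -0.3  1.1]
axes x,y,z [[0.049, -0.013, -0.999], [-0.998, -0.038, -0.048], [-0.037, 0.999, -0.015]]
shift tool now mm [16.2  1.6 -2.3]
turn about tool x deg 0.12
shift after turn [16.2  1.6 -2.3]
```

>>> send_rows(commands=[[[0.008,0,-0.001,0,0.0],[0.006,0,0,0,0.0],[0.001,0,0,0,0.0],[0,0,0,0,0.0]]])

```text
time: 13.23
tool_pos: [592.9, 34.0, 72.1]
tcp_rot: [-1.853, 1.516, -0.245]
contact_force: [0.3, -0.3, 0.1]
grip_width: 0.5
```

Run:
```python
from h import *
goto((590.2,32.7,69),0.035+np.pi/2)
c=optics.capture("wrist"); cv2.imwrite("pics/w13.png",c["color"])
```

```text
t 13.23 tcp [592.9  34.   72.1] tool z heading deg 92.13 grip 0.5 F [ 0.3 -0.3  0.1]
axes x,y,z [[0.053, -0.013, -0.998], [-0.998, -0.038, -0.053], [-0.037, 0.999, -0.015]]
shift tool now mm [ 3.   2.9 -1.1]
turn about tool x deg 0.13
shift after turn [ 3.   2.9 -1.1]
```

View pics/w13.png

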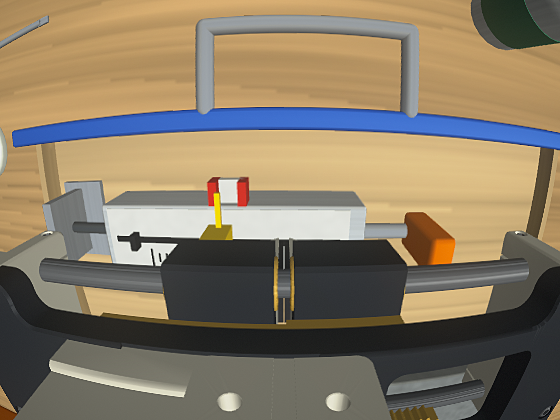

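>>> send_rows(commands=[[[0.003,0.001,-0.005,0,0.0],[0,0,-0.008,0,0.0],[0,0,-0.008,0,0.0],[0,0,-0.008,0,0.0],[0,0,-0.008,0,0.0],[0,0,-0.006,0,0.0],[0,0,-0.004,0,0.0]]])

```text
time: 13.87
tool_pos: [594.6, -17.2, 71.2]
tcp_rot: [-1.826, 1.514, -0.218]
contact_force: [0.2, 0.9, 0.5]
grip_width: 0.5
```

Run:
```python
from h import *
goto((590.2,-33,69),0.035+np.pi/2)
c=optics.capture("wrist"); cv2.imwrite("pics/w14.png",c["color"])
```

```text
t 13.87 tcp [594.6 -17.2  71.2] tool z heading deg 92.13 grip 0.5 F [0.2 0.9 0.5]
axes x,y,z [[0.056, -0.012, -0.998], [-0.998, -0.038, -0.055], [-0.037, 0.999, -0.014]]
shift tool now mm [  2.2   5.1 -15.5]
turn about tool x deg 0.12
shift after turn [  2.2   5.  -15.6]
```

View pics/w14.png

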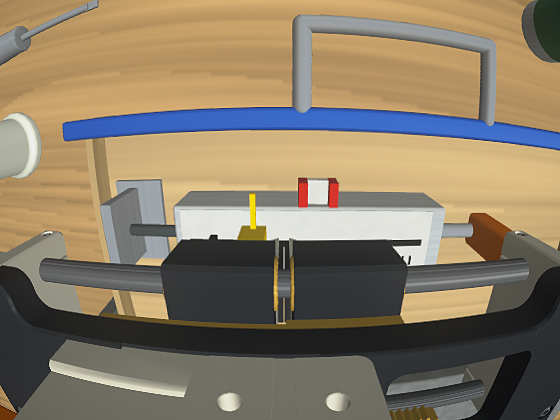

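>>> send_rows(commands=[[[0.001,0.001,-0.005,0,0.0],[0,0.001,-0.004,0,0.0],[0,0,-0.003,0,0.0],[0,0,-0.002,0,0.0]]])

```text
time: 14.25
tool_pos: [594.4, -33.0, 71.3]
tcp_rot: [-1.807, 1.51, -0.2]
contact_force: [0.2, 10.1, 3.0]
grip_width: 0.4
```

Run:
```python
from h import *
goto((590.2,-33,69),0.035+np.pi/2)
c=optics.capture("wrist"); crop(c["color"],80,160,360,280,2.8,"w15.png")
c=optics.capture("top"); crop(c["color"],155,165,355,260,4,"t15.png")
```

```text
t 14.25 tcp [594.4 -33.   71.3] tool z heading deg 92.07 grip 0.4 F [ 0.2 10.1  3. ]
axes x,y,z [[0.059, -0.012, -0.998], [-0.998, -0.037, -0.059], [-0.036, 0.999, -0.014]]
shift tool now mm [2.  4.3 0.2]
turn about tool x deg 0.07
shift after turn [2.  4.3 0.2]
```

View pics/w15.png

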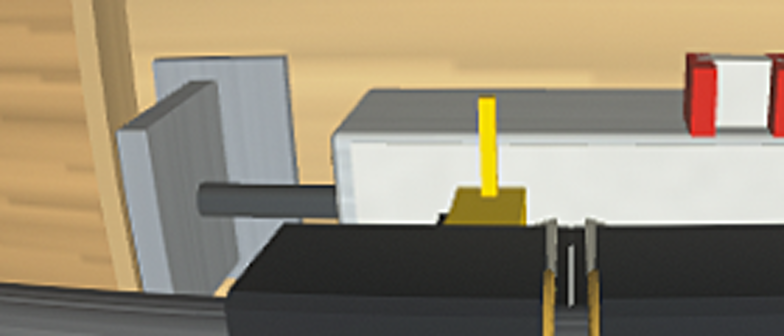

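View pics/t15.png

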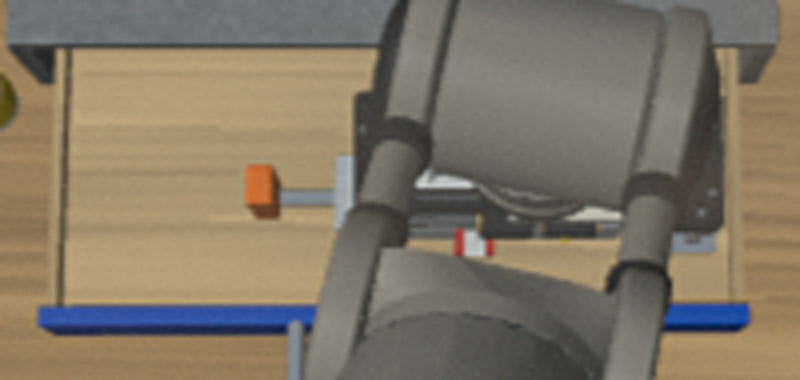

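>>> send_rows(commands=[[[0,0,0.006,0,0.0],[0,0,0.012,0,0.0],[-0.01,0,0.012,0,0.0],[-0.02,0,0.015,0,0.0],[-0.02,0,0.025,0,0.02],[-0.02,0,0.025,0,0.05],[-0.01,0,0.025,0,0.05],[0,0,0.025,0,0.05],[0,0,0.01,0,0.05],[0,0,0,0,0.05]]])

```text
time: 15.18
tool_pos: [580.1, 136.8, 155.3]
tcp_rot: [-1.834, 1.513, -0.224]
contact_force: [-0.8, 0.2, -1.6]
grip_width: 35.9
```

Run:
```python
from h import *
goto((587,121.5,49),0.035+np.pi/2)
c=optics.capture("top"); print(at_z(c,(155+260/4,165+183/4),78))
o,M=pose(); c=optics.capture("wrist"); cv2.imwrite("pics/w16.png",c["color"])
print(wproj(c,(587,121.5,78),o,M))
goto((587,121.5,49),0.035+np.pi/2)
```

```text
t 15.18 tcp [580.1 136.8 155.3] tool z heading deg 92.22 grip 35.9 F [-0.8  0.2 -1.6]
axes x,y,z [[0.056, -0.013, -0.998], [-0.998, -0.04, -0.056], [-0.039, 0.999, -0.015]]
shift tool now mm [106.7  -0.3 -13.9]
turn about tool x deg 0.22
shift after turn [106.7  -0.4 -13.9]
[589.19269701 119.30626494  78.        ]
(np.float64(265.8948479971968), np.float64(218.78260649813984))
t 15.28 tcp [580.2 134.6 154.6] tool z heading deg 92.13 grip 43.8 F [ 0.6 -0.1 -1.2]
axes x,y,z [[0.055, -0.014, -0.998], [-0.998, -0.038, -0.055], [-0.037, 0.999, -0.016]]
shift tool now mm [106.   -0.6 -11.6]
turn about tool x deg 0.13
shift after turn [106.   -0.6 -11.6]
```

View pics/w16.png

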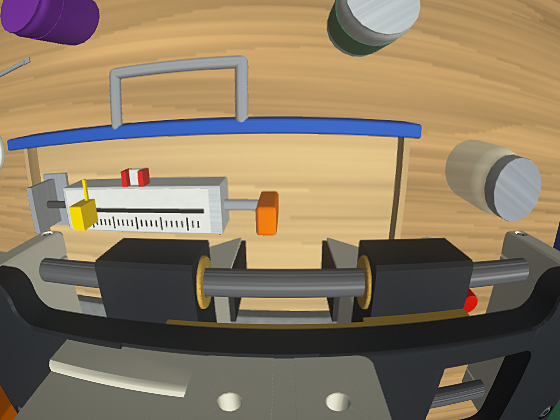

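>>> send_rows(commands=[[[0.015,0,-0.006,0.1,0.04],[0.015,0,-0.005,0,0.04],[0.015,0,-0.001,0,0.04],[0.015,0,0,0,0.04],[0.01,0,0,0,0.04],[0.002,0,0,0,0.04],[0,0,0,0,0.04]]])

```text
time: 15.87
tool_pos: [584.3, 111.7, 78.4]
tcp_rot: [-1.936, 1.517, -0.336]
contact_force: [-0.2, 0.4, -0.2]
grip_width: 39.8
```

Run:
```python
from h import *
goto((587.5,121,52),0.035+np.pi/2)
o,M=pose(); c=optics.capture("wrist"); cv2.imwrite("pics/w17.png",c["color"])
print(wproj(c,(587.5,121,78),o,M))
```

```text
t 15.87 tcp [584.3 111.7  78.4] tool z heading deg 91.6 grip 39.8 F [-0.2  0.4 -0.2]
axes x,y,z [[0.051, -0.018, -0.999], [-0.998, -0.029, -0.051], [-0.028, 0.999, -0.019]]
shift tool now mm [26.3 -2.1  9.7]
turn about tool x deg -0.41
shift after turn [26.3 -2.2  9.7]
(np.float64(301.2639113376701), np.float64(262.9618154344723))
```

View pics/w17.png

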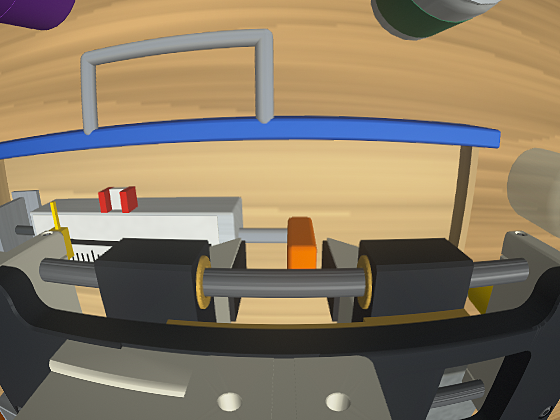

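>>> send_rows(commands=[[[0,-0.001,0.005,0,0.04],[0,-0.001,0.004,-0.4,0.04],[0.002,0,0.001,0,0.04],[0,0,0,0,0.04]]])

```text
time: 16.25
tool_pos: [587.9, 122.6, 79.1]
tcp_rot: [-1.912, 1.513, -0.306]
contact_force: [0.1, -0.7, 0.9]
grip_width: 40.1
```

Run:
```python
from h import *
goto((587.5,121,52),0.035+np.pi/2)
o,M=pose(); c=optics.capture("wrist"); crop(c["color"],180,180,400,320,3.5,"w18.png")
print(wproj(c,(587.5,121,78),o,M))
```

```text
t 16.25 tcp [587.9 122.6  79.1] tool z heading deg 92.01 grip 40.1 F [ 0.1 -0.7  0.9]
axes x,y,z [[0.055, -0.018, -0.998], [-0.998, -0.036, -0.055], [-0.035, 0.999, -0.019]]
shift tool now mm [27.   1.9 -1.1]
turn about tool x deg 0.0
shift after turn [27.   1.9 -1.1]
(np.float64(281.0768612439598), np.float64(255.77929115460145))
```

View pics/w18.png

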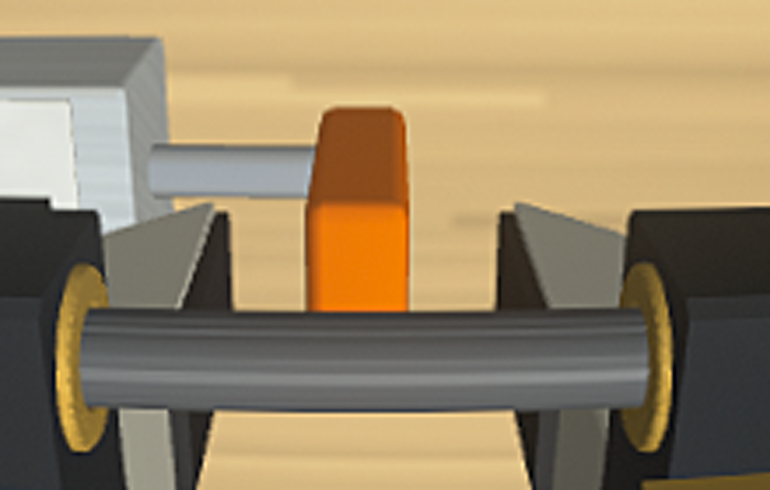

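Well centred. Next I'll go down 26 mm.

>>> send_rows(commands=[[[0.01,0.001,-0.001,0,0.04],[0.01,0.001,0,0,0.04],[0.005,0,0,0,0.04],[0.001,0,0,0,0.04],[0,0,0,0,0.04]]])

```text
time: 16.72
tool_pos: [587.2, 121.3, 50.6]
tcp_rot: [-1.91, 1.512, -0.303]
contact_force: [0.0, -0.3, -0.7]
grip_width: 40.3
```

Run:
```python
from h import *
goto((587.5,121,52),0.035+np.pi/2)
```

```text
t 16.72 tcp [587.2 121.3  50.6] tool z heading deg 92.07 grip 40.3 F [ 0.  -0.3 -0.7]
axes x,y,z [[0.056, -0.018, -0.998], [-0.998, -0.037, -0.055], [-0.036, 0.999, -0.02]]
shift tool now mm [-1.4 -0.3 -0.3]
turn about tool x deg 0.06
shift after turn [-1.4 -0.3 -0.3]
```

>>> send_rows(commands=[[[0,0,0,0,0.03],[0,0,0,0,0.02],[0,0,0,0,0.005],[0,0,0,0,0.0],[0,0,0,0,0.0],[0,0,0,0,0.0]]])

```text
time: 17.22
tool_pos: [587.2, 121.2, 50.3]
tcp_rot: [-1.904, 1.513, -0.298]
contact_force: [0.7, -0.3, -1.9]
grip_width: 15.5
```

Run:
```python
from h import *
goto((587.2,121.3,50.6),0.035+np.pi/2)
o,M=pose(); c=optics.capture("wrist"); crop(c["color"],0,150,280,290,2.8,"w19.png"); crop(c["color"],180,180,400,320,3.5,"w19b.png")
```

```text
t 17.22 tcp [587.2 121.2  50.3] tool z heading deg 92.02 grip 15.5 F [ 0.7 -0.3 -1.9]
axes x,y,z [[0.056, -0.017, -0.998], [-0.998, -0.036, -0.055], [-0.035, 0.999, -0.019]]
shift tool now mm [-0.3  0.   0.1]
turn about tool x deg 0.02
shift after turn [-0.3  0.   0.1]
```

View pics/w19.png

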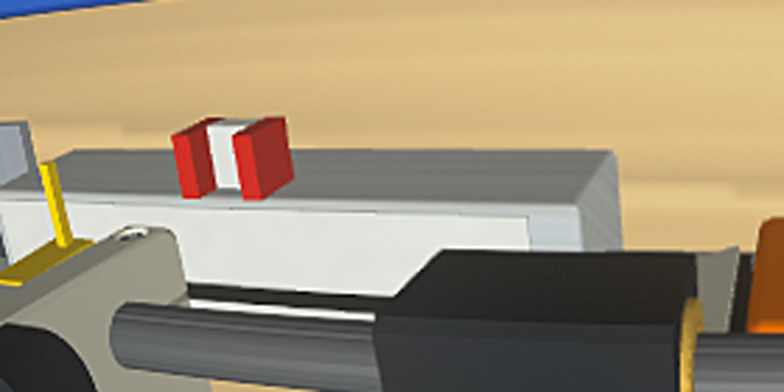

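View pics/w19b.png

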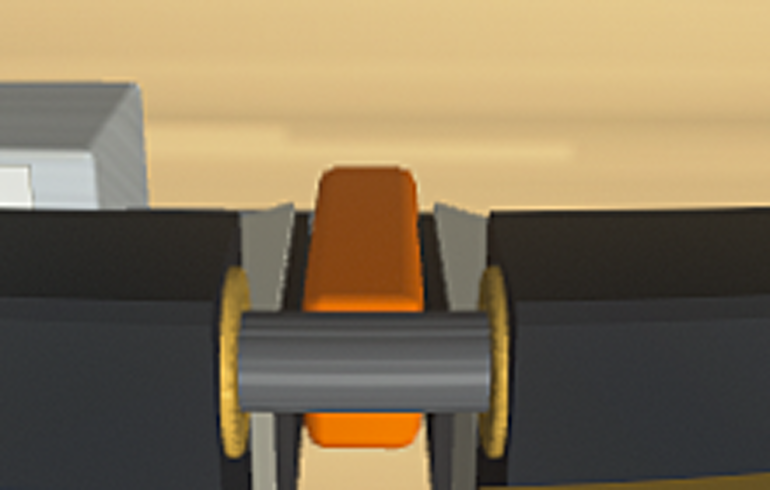

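>>> send_rows(commands=[[[0,0,0.004,0,0.0],[-0.0001,0,0.006,0,0.0],[-0.0001,0,0.006,0,0.0],[-0.0001,0,0.006,0,0.0],[-0.0001,0,0.006,0,0.0],[0,0,0.004,0,0.0]]])

```text
time: 17.77
tool_pos: [586.1, 152.6, 50.3]
tcp_rot: [-1.976, 1.512, -0.371]
contact_force: [-0.7, -5.8, -0.2]
grip_width: 15.8
```

Run:
```python
from h import *
goto((585.5,171.2,50.6),0.035+np.pi/2)
o,M=pose(); c=optics.capture("wrist"); crop(c["color"],0,150,280,290,2.8,"w20.png")
```

```text
t 17.77 tcp [586.1 152.6  50.3] tool z heading deg 91.94 grip 15.8 F [-0.7 -5.8 -0.2]
axes x,y,z [[0.055, -0.021, -0.998], [-0.998, -0.035, -0.054], [-0.034, 0.999, -0.023]]
shift tool now mm [-0.7 -0.  18.6]
turn about tool x deg -0.06
shift after turn [-0.7 -0.1 18.6]
```

View pics/w20.png

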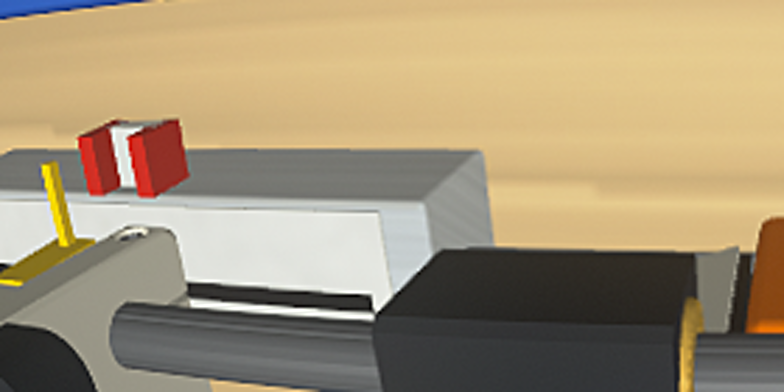

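>>> send_rows(commands=[[[0,0,0.004,0,0.0],[0,0,0.004,0,0.0],[0,0,0.003,0,0.0]]])

```text
time: 18.07
tool_pos: [585.7, 164.0, 50.3]
tcp_rot: [-2.013, 1.511, -0.407]
contact_force: [1.3, -7.6, 0.4]
grip_width: 15.6
```

Run:
```python
from h import *
goto((585.5,171.2,50.6),0.035+np.pi/2)
o,M=pose(); c=optics.capture("wrist"); crop(c["color"],0,150,200,290,4,"w21.png")
c=optics.capture("top"); crop(c["color"],155,165,355,260,4,"t21.png")
```

```text
t 18.07 tcp [585.7 164.   50.3] tool z heading deg 92.01 grip 15.6 F [ 1.3 -7.6  0.4]
axes x,y,z [[0.055, -0.024, -0.998], [-0.998, -0.036, -0.054], [-0.035, 0.999, -0.026]]
shift tool now mm [-0.4 -0.   7.2]
turn about tool x deg 0.01
shift after turn [-0.4 -0.   7.2]
```

View pics/w21.png

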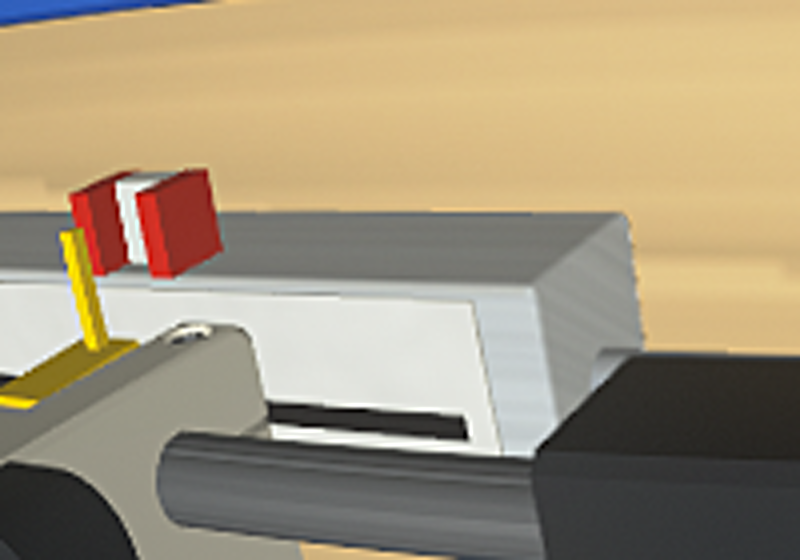

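View pics/t21.png

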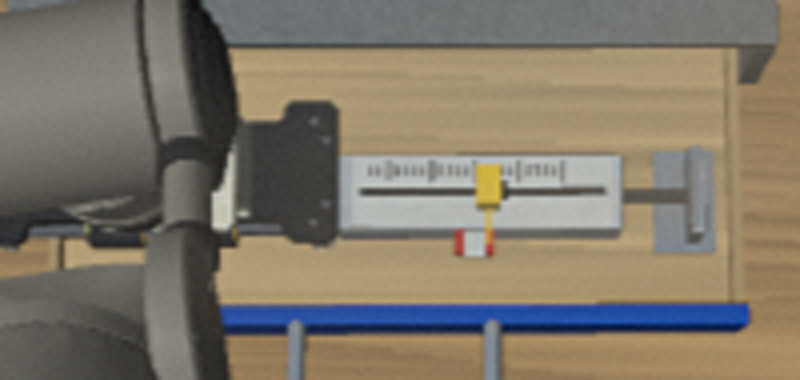

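>>> send_rows(commands=[[[0,0,0.003,0,0.0],[0,0,0.002,0,0.0],[0,0,0.001,0,0.0]]])

```text
time: 18.42
tool_pos: [585.5, 169.4, 50.3]
tcp_rot: [-2.055, 1.51, -0.447]
contact_force: [0.5, -8.1, -0.8]
grip_width: 16.3
```

Run:
```python
from h import *
goto((585.5,171.2,50.6),0.035+np.pi/2)
c=optics.capture("top"); crop(c["color"],255,195,315,240,12,"t22.png")
goto((585.5,171.2,50.6),0.035+np.pi/2)
```

```text
t 18.42 tcp [585.5 169.4  50.3] tool z heading deg 92.04 grip 16.3 F [ 0.5 -8.1 -0.8]
axes x,y,z [[0.055, -0.026, -0.998], [-0.998, -0.037, -0.054], [-0.036, 0.999, -0.028]]
shift tool now mm [-0.3 -0.   1.8]
turn about tool x deg 0.04
shift after turn [-0.3 -0.   1.8]
t 18.47 tcp [585.5 169.5  50.3] tool z heading deg 92.04 grip 15.9 F [-0.3 -7.5 -0.2]
axes x,y,z [[0.055, -0.026, -0.998], [-0.998, -0.037, -0.054], [-0.036, 0.999, -0.028]]
shift tool now mm [-0.3 -0.1  1.7]
turn about tool x deg 0.04
shift after turn [-0.3 -0.1  1.7]
```

View pics/t22.png

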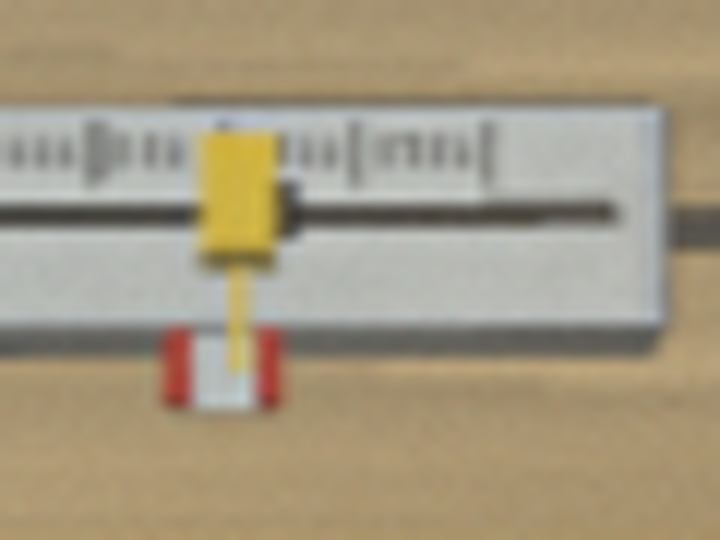

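>>> send_rows(commands=[[[0,0,0.0015,0,0.0],[0,0,0.0008,0,0.0]]])

```text
time: 18.63
tool_pos: [585.5, 170.9, 50.3]
tcp_rot: [-2.087, 1.509, -0.48]
contact_force: [-0.2, -7.4, 0.4]
grip_width: 15.9
```

Run:
```python
from h import *
goto((585.5,171.2,50.6),0.035+np.pi/2)
c=optics.capture("top"); crop(c["color"],255,195,315,240,12,"t23.png")
goto((585.5,171.2,50.6),0.035+np.pi/2)
```

```text
t 18.63 tcp [585.5 170.9  50.3] tool z heading deg 92.05 grip 15.9 F [-0.2 -7.4  0.4]
axes x,y,z [[0.055, -0.029, -0.998], [-0.998, -0.037, -0.054], [-0.036, 0.999, -0.031]]
shift tool now mm [-0.3 -0.1  0.3]
turn about tool x deg 0.04
shift after turn [-0.3 -0.1  0.3]
t 18.68 tcp [585.5 170.9  50.3] tool z heading deg 92.05 grip 16.4 F [ 0.9 -6.8  0.1]
axes x,y,z [[0.055, -0.029, -0.998], [-0.998, -0.037, -0.054], [-0.036, 0.999, -0.031]]
shift tool now mm [-0.3 -0.   0.3]
turn about tool x deg 0.04
shift after turn [-0.3 -0.   0.3]
```

View pics/t23.png

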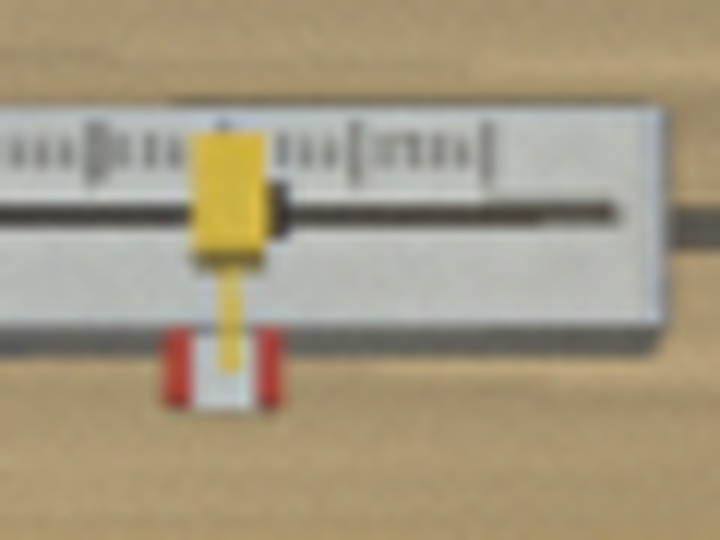

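The needle sits in the gap, about 1 mm from its centre. I'll hold here for over 2 s on the arm's last target, using camera calls to pass the time and check for drift.

Run:
```python
from h import *
ys=[]
for i in range(54):
    c=optics.capture("top"); ys.append(monitor.get_obs()["tool_pos"][1])
print(min(ys),max(ys)); crop(c["color"],255,195,315,240,12,"t24.png")
goto((585.5,171.2,50.6),0.035+np.pi/2)
```

```text
170.87493483689704 170.92484552495347
t 21.38 tcp [585.5 170.9  50.3] tool z heading deg 92.04 grip 16.2 F [ 0.7 -6.7 -0.8]
axes x,y,z [[0.055, -0.028, -0.998], [-0.998, -0.037, -0.054], [-0.036, 0.999, -0.03]]
shift tool now mm [-0.3 -0.   0.3]
turn about tool x deg 0.03
shift after turn [-0.3 -0.   0.3]
```

View pics/t24.png

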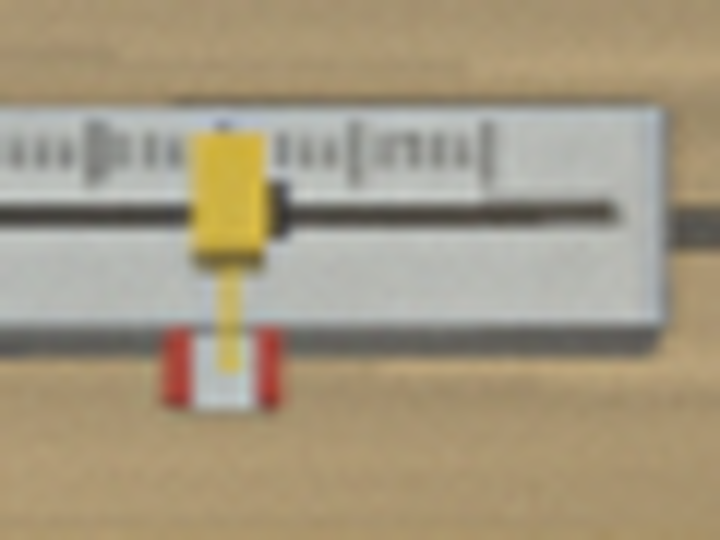

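>>> send_rows(commands=[[[0,0,-0.003,0,0.0],[0.0001,0,-0.004,0,0.0],[0.0001,0,-0.004,0,0.0],[0.0001,0,-0.004,0,0.0],[0.0001,0,-0.004,0,0.0],[0.0001,0,-0.004,0,0.0],[0.0001,0,-0.004,0,0.0],[0,0,-0.003,0,0.0]]])

```text
time: 22.05
tool_pos: [586.5, 140.6, 50.3]
tcp_rot: [-2.077, 1.509, -0.469]
contact_force: [0.9, -3.4, -3.2]
grip_width: 15.7
```

>>> send_rows(commands=[[[0,0,-0.004,0,0.0],[0,0,-0.004,0,0.0],[0,0,-0.004,0,0.0],[0,0,-0.003,0,0.0],[0,0,-0.002,0,0.0]]])

```text
time: 22.47
tool_pos: [587.2, 122.8, 50.4]
tcp_rot: [-2.05, 1.51, -0.443]
contact_force: [0.4, -1.0, -2.9]
grip_width: 15.9
```

>>> send_rows(commands=[[[0,0,-0.0015,0,0.0],[0,0,-0.001,0,0.0],[0,0,-0.001,0,0.0]]])

```text
time: 22.72
tool_pos: [587.2, 121.0, 50.4]
tcp_rot: [-1.994, 1.511, -0.388]
contact_force: [0.7, 5.5, -3.7]
grip_width: 15.7
```

>>> send_rows(commands=[[[0,0,0,0,0.025],[0,0,0,0,0.036],[0,0,0,0,0.036],[0,0,0,0,0.036],[0,0,0,0,0.036]]])

```text
time: 23.13
tool_pos: [587.6, 120.8, 51.7]
tcp_rot: [-2.02, 1.509, -0.41]
contact_force: [-0.9, 0.6, 0.0]
grip_width: 35.6
```

Run:
```python
from h import *
goto((587.2,121.2,120),0.035+np.pi/2)
c=optics.capture("wrist"); crop(c["color"],180,180,400,320,3.5,"w25.png")
c=optics.capture("top"); crop(c["color"],255,195,315,240,12,"t25.png")
```

```text
t 23.13 tcp [587.6 120.8  51.7] tool z heading deg 92.16 grip 35.6 F [-0.9  0.6  0. ]
axes x,y,z [[0.057, -0.025, -0.998], [-0.998, -0.039, -0.056], [-0.038, 0.999, -0.027]]
shift tool now mm [-68.2  -3.4  -1.5]
turn about tool x deg 0.16
shift after turn [-68.2  -3.4  -1.5]
```

View pics/w25.png

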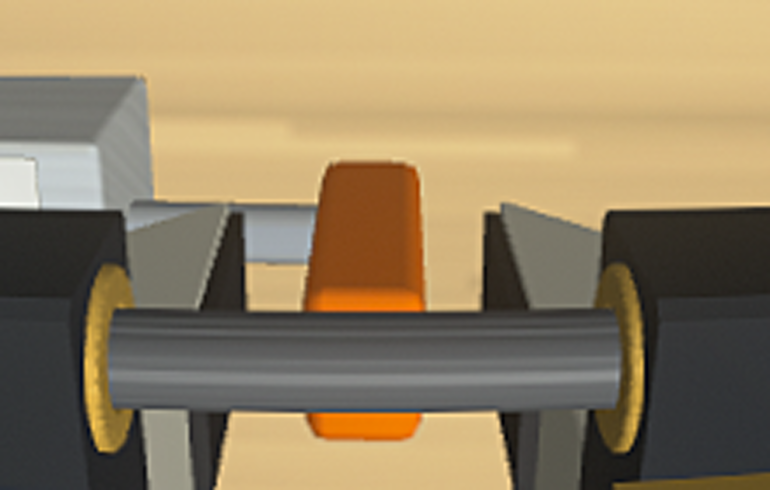

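View pics/t25.png

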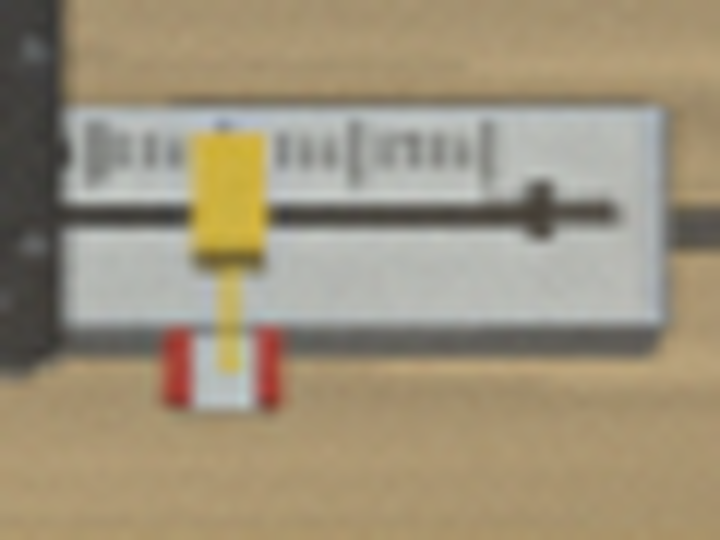

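>>> send_rows(commands=[[[-0.01,-0.0005,0,0,0.036],[-0.02,-0.001,-0.0005,0,0.036],[-0.02,-0.001,-0.0005,0,0.036],[-0.02,-0.001,-0.0005,0,0.036],[-0.02,-0.001,0,0,0.036],[-0.02,0,0,0,0.036],[-0.01,0.01,0,0,0.036],[0,0.02,-0.02,0,0.036],[0,0.02,-0.02,0,0.036],[0,0,0,0,0.036]]])

```text
time: 24.07
tool_pos: [535.9, 79.9, 182.5]
tcp_rot: [-2.004, 1.505, -0.393]
contact_force: [0.4, 0.2, -0.3]
grip_width: 36.0
```

Run:
```python
from h import *
goto((587.2,121.2,120),0.035+np.pi/2)
for n in ("wrist","top","scene"):
    c=optics.capture(n); cv2.imwrite(f"pics/f_{n}.png",c["color"])
```

```text
t 24.07 tcp [535.9  79.9 182.5] tool z heading deg 92.29 grip 36.0 F [ 0.4  0.2 -0.3]
axes x,y,z [[0.061, -0.025, -0.998], [-0.997, -0.042, -0.06], [-0.04, 0.999, -0.028]]
shift tool now mm [ 64.4 -49.1  40.9]
turn about tool x deg 0.28
shift after turn [ 64.4 -48.9  41.2]
```

View pics/f_wrist.png

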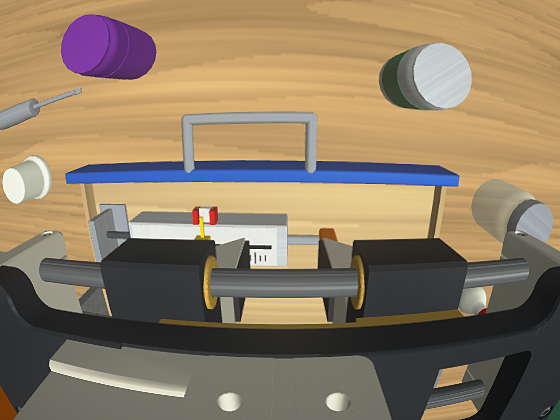

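View pics/f_top.png

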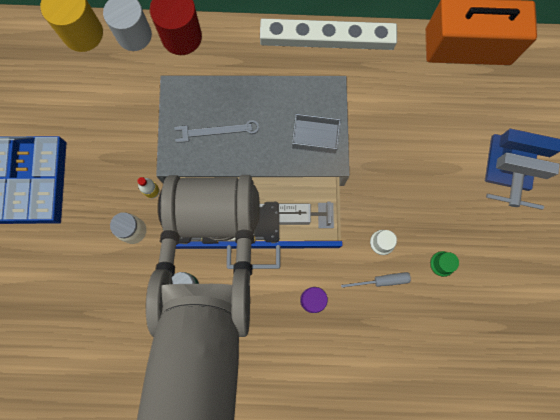

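View pics/f_scene.png

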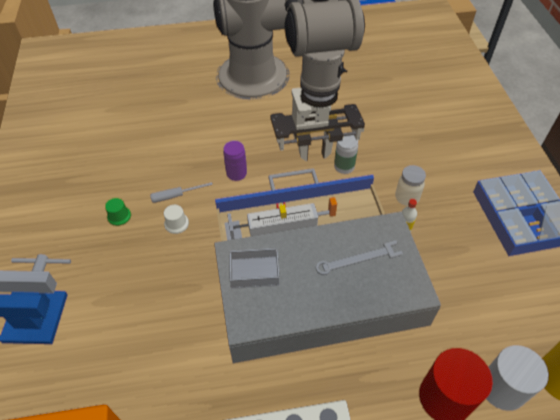

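Run:
```python
from h import *
from plant import close_job
c=optics.capture("top"); 
s=optics.capture("scene"); print(monitor.get_obs()["dq"].round(3))
print(close_job())
```

```text
[ 0.003  0.012  0.003  0.    -0.001 -0.001]
the job is handed in; nothing more can be done
None
```

The proof pull is done and handed in at about 24 s of robot time; `close_job` reports no verdict.

- **Clearing the way:** The green-banded can stood in front of the tray. I set it upright on the bench to the left front, near x 424, y 195 mm.
- **Tray:** I pulled it by its handle until it hit its stop, where the wrist force rose to about 23 N along the pull and 39 N vertically. In the top view the panel back sits about 262 mm in front of the unit's centre, against 260 expected.
- **Telltale:** I pushed it home with shut fingertips until it met the pointer, at about 10 N.
- **Pull and hold:** I drew the orange grip out about 50 mm, which put the needle about 1 mm from the centre of the clip's gap. It held there for about 2.7 s with no visible drift.
- **Return:** I eased the grip back while still gripping it, until it pressed on its home stop, then let go.

**Last checks:** After the release, a close top view showed the needle still in the gap and the pointer back home. The final pictures show the tray out, the can upright, and the clip, jar, cups, glue, wrench, tin and hex driver looking unmoved by eye.

**Disagreements:** The cameras differed by 2 to 9 mm on some absolute positions, so I judged the needle by where it stood against the clip in the same picture. The tool also slowly tilted a few degrees during the moves (up to about 5.6°), without any visible effect on the result.

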